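# Rig the spraying rail and hang the pad eyes

## Robot

A 6-joint arm with a two-finger parallel gripper is mounted at the origin on a cart in front of the work surface, level with it; the furniture and walls round the work are solid. World frame = base frame: x ahead of the robot, y to its left, z up, the work surface at z = 0. Lengths are in m, angles in rad, forces in N, time in s.
With the tool pointing down it reaches from about 0.375 to 0.975 m from the base axis. Payload 3.8 kg.
Tool frame: the origin (TCP) lies on the centre line of the jaws, within the pads' length; the fingertips stand r.tip_extent ahead of it and the grasp point (between the pads) lies 11 mm behind it (r.tip_extent is the distance from the TCP to the fingertips, in m); z points along the fingers, y is the line along which they close (so a half turn about z gives the same grasp; the last joint's range is limited). The gripper opens to 85 mm and grips with 20 to 120 N. Pads are 22 mm wide; open, the fingers measure 114 mm over their backs; the gripper's body (76 mm by 85 mm) begins 54 mm behind the grasp point. The pads swing forward as they close: fully open they stand 13 mm farther back than shut.
Start: joints at [-1.223, 0.264, 1.604, -0, 1.274, -0.037], TCP at [0.253, -0.626, 0.239] pointing down, gripper open.
Joint ranges: [-2.63, 2.63], [-0.94, 2.18], [0.31, 2.57], [-1.31, 4.45], [0, 2.66], [-2.55, 2.55]. Speed limits (rad/s): [2.57, 2.57, 3.14, 3.14, 3.14, 3.14].

## Interface

Orientations are given as [roll, pitch, yaw] about the fixed x, y, z axes, in that order (R = Rz(yaw) Ry(pitch) Rx(roll)).
In Python, from rig import r gives the robot as it stands.
- The arm moves only by the tool send_rows, never from a script. Its argument "moves" is a list of rows, each a list of 3 entries, a list of its own where there are three numbers: the shift along the tool's x, y, z normalised to -1 to 1, where 1 is 750 mm, then the turn, a rotation vector about the tool's x, y, z normalised to -1 to 1, where 1 is 120 degrees, then the closure, from 0 (fully open) to 1 (shut). In form: [[[dx, dy, dz], [wx, wy, wz], jaw], ...]. A call has 1 to 10 rows; each row is the pose to reach, as a shift and turn from the pose commanded when the call began, along the tool's axes at that moment; what a row does not reach only later rows make up. A row lasts 1/8 s, in which the tool goes at most 62.5 mm and 10.7 degrees, less where a joint would pass 70% of its speed; a pose out of reach is approached as far as the arm can. A call with a number of a shift or a turn outside -1 to 1 is refused whole. A call with a gripper value outside its range is refused whole. The fingers move at their own pace and stop on an object; "force" is the grip in N (left out, the last holds). Time passes only in rows, so rows that repeat a pose let the fingers close. It gives the time, the measured TCP pose, the force, the opening and the grip force at its end, in the units of the state.
- r.state(): the state, without advancing time (a new reading comes with each control period).
- r.get_image(name): name is "side" or "top"; returns (picture, depth): 384x512x3 uint8, red, green, blue; 384x512 float32, m along the optical axis (not along the pixel's ray), 0 where there is no reading.
- r.camera_info(name): a dict with "fx", "fy", "cx", "cy" (pixels), "origin" and "orientation" of the camera in the world. Camera axes: x right, y down, z forward; pixel columns grow to the right and rows downward; lengths in m; the calibration is good to about 2 mm. A picture is of the moment at which its call begins. camera_info takes no time and is no camera call.
- r.finish_job(): hands the job in; it is judged then, once.
Trained networks look in the newest picture that a camera, given by its name, has taken for a name from the list of things; names that differ only in an ending like _2 or _b are one class to them, and where a whole thing is asked for, a point or a joint stands for the part that bears it (a point fixed in the world has none). Each returns a list of dicts, best first, with "score" (0 to 1); they miss things now and then, are a little off and sometimes report something else, mostly with a low value. They report only what shows in the picture. A call takes as long as a camera call.
- r.look_for(camera, name): "extent" ([left, top, right, bottom] in pixels, round what is visible of it).
The state is a dict: "clock": time; "q": joint angles; "dq": joint speeds; "tau": joint torques, N m; "tcp_pos": TCP position; "ee_rot": TCP orientation; "ft_force": force on the tool from outside, world axes, zero at the start; "torque": the same for the moment, N m; "opening": opening from 0.0 (shut) to 1.0 (fully open); "grasp_force": force on a finger pad.
Only numpy, scipy, OpenCV 4.12 (cv2) and the standard library are available. Lean on these libraries where they do the work, as an engineer would, in place of code of your own. Each camera call takes 0.05 s, during which the arm holds its last target. There are 200 camera calls.

## Task

Get the pad eyes ready for spraying. First fit both T-hooks from their wooden blocks into the slotted strut: lower each one's hammer head through the slot until the collar sits on the strut, then give it a quarter turn so that the head catches under the lips and the crossbar stands square across the strut. Then hang every pad eye that is there by its eye on the hooks' arms, one to an arm, hanging freely and at rest, and leave the spray can and the flux bottle standing.

Things in the scene. Friction and masses are not known exactly. Their poses are not given: they have to be found in the camera images.
- strut: length of slotted steel strut lying on the bench, screwed down, slot upward; 41 mm wide (x), 240 mm long (y), its top 47 mm above the bench, with black end caps. Origin: centre of its underside at bench level; y along the slot
- slot (a point): centre of the slot's mouth, at the level of the strut's top; axes as the strut. Slot 22 mm wide (across, x) and 240 mm long (y); its lips are 4 mm thick, the channel under them is 36 mm wide and 34 mm deep; a caught T-hook has about 3 degrees of play there
- park_1: fixed wooden block 66 x 66 x 30 mm with a square well of 37 mm, 18 mm deep, where a T-hook waits. Origin: centre of its underside
- hook_1: plain steel T-hook, 0.17-0.29 kg, loose, upright, collar on its block's top. Origin: centre of the collar's underside; z up, x along the crossbar. Collar 40 mm wide, 5 thick; under it a round boss 19.4 wide, 5.5 deep, then the hammer head 30 (x) x 14 (y) x 8, bottom at z = -13.5. 12 mm stem above. Once caught in the slot it still slides and turns easily
- hub_1 (a point): centre of the square hub on top of the T-hook, 92 mm above the T-hook's origin, same axes; hub 22 x 22 mm, 32 mm tall, to be gripped from above across the bar (along y)
- bar_plus_1 (a point): middle of the T-hook's +x arm, on the centre line of the 8 mm round crossbar, 88 mm above the T-hook's origin and +40 mm along its x; same axes. The bar is straight to 54 mm from the stem's axis, then turned up; ends 66 mm out, their tops 100 mm above the origin
- bar_minus_1 (a point): middle of the T-hook's -x arm, on the centre line of the 8 mm round crossbar, 88 mm above the T-hook's origin and -40 mm along its x; same axes. The bar is straight to 54 mm from the stem's axis, then turned up; ends 66 mm out, their tops 100 mm above the origin
- park_2: fixed wooden block 66 x 66 x 30 mm with a square well of 37 mm, 18 mm deep, where a T-hook waits. Origin: centre of its underside
- hook_2: plain steel T-hook, 0.17-0.29 kg, loose, upright, collar on its block's top. Origin: centre of the collar's underside; z up, x along the crossbar. Collar 40 mm wide, 5 thick; under it a round boss 19.4 wide, 5.5 deep, then the hammer head 30 (x) x 14 (y) x 8, bottom at z = -13.5. 12 mm stem above. Once caught in the slot it still slides and turns easily
- hub_2 (a point): centre of the square hub on top of the T-hook, 92 mm above the T-hook's origin, same axes; hub 22 x 22 mm, 32 mm tall, to be gripped from above across the bar (along y)
- bar_plus_2 (a point): middle of the T-hook's +x arm, on the centre line of the 8 mm round crossbar, 88 mm above the T-hook's origin and +40 mm along its x; same axes. The bar is straight to 54 mm from the stem's axis, then turned up; ends 66 mm out, their tops 100 mm above the origin
- bar_minus_2 (a point): middle of the T-hook's -x arm, on the centre line of the 8 mm round crossbar, 88 mm above the T-hook's origin and -40 mm along its x; same axes. The bar is straight to 54 mm from the stem's axis, then turned up; ends 66 mm out, their tops 100 mm above the origin
- pad_1: plain dark steel pad eye, 0.13-0.22 kg, standing: foot plate 50 (x) x 56 (y) x 8 mm with an upright lug across its middle, 10 mm thick (x), 46 mm wide (y), top 100 mm above the underside; a 28 mm eye runs through it along x, 54 mm up. Over the eye (68-100 mm) it can be gripped across the 10 mm. Origin: centre of underside, z up. May be absent
- eye_1 (a point): centre of the eye of pad_1; axes as the pad eye
- pad_2: plain dark steel pad eye, 0.13-0.22 kg, standing: foot plate 50 (x) x 56 (y) x 8 mm with an upright lug across its middle, 10 mm thick (x), 46 mm wide (y), top 100 mm above the underside; a 28 mm eye runs through it along x, 54 mm up. Over the eye (68-100 mm) it can be gripped across the 10 mm. Origin: centre of underside, z up. May be absent
- eye_2 (a point): centre of the eye of pad_2; axes as the pad eye
- pad_3: plain dark steel pad eye, 0.13-0.22 kg, standing: foot plate 50 (x) x 56 (y) x 8 mm with an upright lug across its middle, 10 mm thick (x), 46 mm wide (y), top 100 mm above the underside; a 28 mm eye runs through it along x, 54 mm up. Over the eye (68-100 mm) it can be gripped across the 10 mm. Origin: centre of underside, z up. May be absent
- eye_3 (a point): centre of the eye of pad_3; axes as the pad eye
- pad_4: plain dark steel pad eye, 0.13-0.22 kg, standing: foot plate 50 (x) x 56 (y) x 8 mm with an upright lug across its middle, 10 mm thick (x), 46 mm wide (y), top 100 mm above the underside; a 28 mm eye runs through it along x, 54 mm up. Over the eye (68-100 mm) it can be gripped across the 10 mm. Origin: centre of underside, z up. May be absent
- eye_4 (a point): centre of the eye of pad_4; axes as the pad eye
- spray_can: aerosol can 52 mm wide, 161 mm tall, upright at the back; origin: centre of its underside. A bystander
- flux_bottle: small white bottle with a blue cap, 47 mm wide, 84 mm tall, upright on the right; origin: centre of its underside. A bystander

How it is judged:
On the way:
1. both T-hooks sit in the slot, collar on the strut, upright, crossbar turned square across the strut (within 20 degrees) (z of hook_1 in the frame of slot between -0.004 and 0.006 m and x of hook_1 in the frame of slot between -0.005 and 0.005 m and y of hook_1 in the frame of slot between -0.12 and 0.12 m and angle between each of hook_1, hook_2's own z axis and vertical below 0.12 rad and angle between the x axis of each of hook_1, hook_2 and the x axis of strut, either way round below 0.35 rad and z of hook_2 in the frame of slot between -0.004 and 0.006 m and x of hook_2 in the frame of slot between -0.005 and 0.005 m and y of hook_2 in the frame of slot between -0.12 and 0.12 m), for 0.3 s.
At the end, for the whole second after the job is handed in: T-hooks upright in the slot, collar on the strut (to 6 mm), crossbar across it within 20 degrees; each pad eye present hangs with an arm through its eye (eye centre within 14 mm of the arm sideways, between hub and arm's end), borne by the hook, at rest (under 12 cm/s) (all of step 1 and ((y of eye_1 in the frame of hook_1 between -0.014 and 0.014 m and z of eye_1 in the frame of hook_1 between 0.066 and 0.09 m and contact force between pad_1 and hook_1 above 0.4 N and angle between the x axis of pad_1 and the x axis of hook_1, either way round below 0.7 rad and (x of eye_1 in the frame of hook_1 between 0.012 and 0.062 m or x of eye_1 in the frame of hook_1 between -0.062 and -0.012 m)) or (y of eye_1 in the frame of hook_2 between -0.014 and 0.014 m and z of eye_1 in the frame of hook_2 between 0.066 and 0.09 m and contact force between pad_1 and hook_2 above 0.4 N and angle between the x axis of pad_1 and the x axis of hook_2, either way round below 0.7 rad and (x of eye_1 in the frame of hook_2 between 0.012 and 0.062 m or x of eye_1 in the frame of hook_2 between -0.062 and -0.012 m))) and ((y of eye_2 in the frame of hook_1 between -0.014 and 0.014 m and z of eye_2 in the frame of hook_1 between 0.066 and 0.09 m and contact force between pad_2 and hook_1 above 0.4 N and angle between the x axis of pad_2 and the x axis of hook_1, either way round below 0.7 rad and (x of eye_2 in the frame of hook_1 between 0.012 and 0.062 m or x of eye_2 in the frame of hook_1 between -0.062 and -0.012 m)) or (y of eye_2 in the frame of hook_2 between -0.014 and 0.014 m and z of eye_2 in the frame of hook_2 between 0.066 and 0.09 m and contact force between pad_2 and hook_2 above 0.4 N and angle between the x axis of pad_2 and the x axis of hook_2, either way round below 0.7 rad and (x of eye_2 in the frame of hook_2 between 0.012 and 0.062 m or x of eye_2 in the frame of hook_2 between -0.062 and -0.012 m))) and ((y of eye_3 in the frame of hook_1 between -0.014 and 0.014 m and z of eye_3 in the frame of hook_1 between 0.066 and 0.09 m and contact force between pad_3 and hook_1 above 0.4 N and angle between the x axis of pad_3 and the x axis of hook_1, either way round below 0.7 rad and (x of eye_3 in the frame of hook_1 between 0.012 and 0.062 m or x of eye_3 in the frame of hook_1 between -0.062 and -0.012 m)) or (y of eye_3 in the frame of hook_2 between -0.014 and 0.014 m and z of eye_3 in the frame of hook_2 between 0.066 and 0.09 m and contact force between pad_3 and hook_2 above 0.4 N and angle between the x axis of pad_3 and the x axis of hook_2, either way round below 0.7 rad and (x of eye_3 in the frame of hook_2 between 0.012 and 0.062 m or x of eye_3 in the frame of hook_2 between -0.062 and -0.012 m))) and ((y of eye_4 in the frame of hook_1 between -0.014 and 0.014 m and z of eye_4 in the frame of hook_1 between 0.066 and 0.09 m and contact force between pad_4 and hook_1 above 0.4 N and angle between the x axis of pad_4 and the x axis of hook_1, either way round below 0.7 rad and (x of eye_4 in the frame of hook_1 between 0.012 and 0.062 m or x of eye_4 in the frame of hook_1 between -0.062 and -0.012 m)) or (y of eye_4 in the frame of hook_2 between -0.014 and 0.014 m and z of eye_4 in the frame of hook_2 between 0.066 and 0.09 m and contact force between pad_4 and hook_2 above 0.4 N and angle between the x axis of pad_4 and the x axis of hook_2, either way round below 0.7 rad and (x of eye_4 in the frame of hook_2 between 0.012 and 0.062 m or x of eye_4 in the frame of hook_2 between -0.062 and -0.012 m))) and linear speed of each of hook_1, hook_2, pad_1, pad_2, pad_3, pad_4 below 0.12 m/s); the robot touches nothing.
It fails at once if the spray can is knocked over (angle between spray_can's own z axis and vertical above 0.6 rad).
It fails at once if the flux bottle is knocked over (angle between flux_bottle's own z axis and vertical above 0.6 rad).
Of pad_1, pad_2, pad_3, pad_4 only 3 to 4 are there at a start; the rules pass over those that are not, and their reading is None.
At some moment in a run one of pad_1, pad_2, pad_3, pad_4 may be knocked a few centimetres aside while the robot is not near it.
It also fails if it takes over 210 s, if anything falls off the work surface, if the arm or the gripper's body presses on something with over 40 N, if the wrist force passes 120 N, or if a joint passes its speed limit or range.

## Working session

There is one attempt and no reset: what is moved stays moved. The work goes in short steps, Python scripts to look and compute and a tool call to move; the robot and the scene stay as the last step left them, time stands still between calls to the robot, and variables do not carry over. Pictures are saved under pics/ and viewed, at most 14 in all, crops included, and the job is handed in when it is done.

Besides the shell and the picture viewer there is one more tool, called after ">>>" as a command line: name --argument value ..., lists and objects as JSON in quotes. send_rows: Moves the arm, as the interface text tells. Its arguments: {"type":"object","properties":{"moves":{"type":"array","items":{"type":"array"}},"force":{"type":"number"}},"required":["moves"]}

```bash
ls; mkdir -p pics; python3 - <<'E'
from rig import r
import cv2,numpy as np
for n in("side","top"):
    p,d=r.get_image(n); cv2.imwrite(f"pics/{n}0.png",p[:,:,::-1]); np.save(f"{n}0.npy",d)
    print(n,r.camera_info(n))
print(r.state(), r.tip_extent)
E
```

```text
pics
side {'fx': 380.19806180577376, 'fy': 380.19806180577376, 'cx': 257.97539984224625, 'cy': 190.52687014053924, 'origin': array([0.62761983, 0.77362262, 0.68567249]), 'orientation': array([-2.20783859,  0.0090341 ,  3.11282296])}
top {'fx': 436.7344579482593, 'fy': 436.7344579482593, 'cx': 254.26341755918324, 'cy': 190.43388033213583, 'origin': array([0.44857125, 0.00929268, 1.51097475]), 'orientation': array([-3.03528321,  0.01351362, -1.590581  ])}
{'clock': 0.1, 'q': array([-1.22288383e+00,  2.64670477e-01,  1.60526610e+00, -1.57852821e-05,
        1.27368839e+00, -3.68564625e-02]), 'dq': array([ 5.72448997e-04, -3.14837889e-03, -2.69475756e-03,  8.56823540e-05,
        3.53083213e-05,  1.14161018e-03]), 'tau': array([ 3.76946273e-04, -5.16706252e+01, -3.68590307e+01, -5.51869539e-05,
        6.20955441e-03, -1.54430879e-06]), 'tcp_pos': array([ 0.25315573, -0.62502442,  0.23807596]), 'ee_rot': array([-3.13956116e+00, -5.98131870e-05,  3.84773540e-01]), 'ft_force': array([ 0.10714765, -0.51677603,  0.28961024]), 'torque': array([0.00473825, 0.03540916, 0.00641988]), 'grasp_force': 0.0, 'opening': 1.000904780936514} 0.008
```

View pics/side0.png

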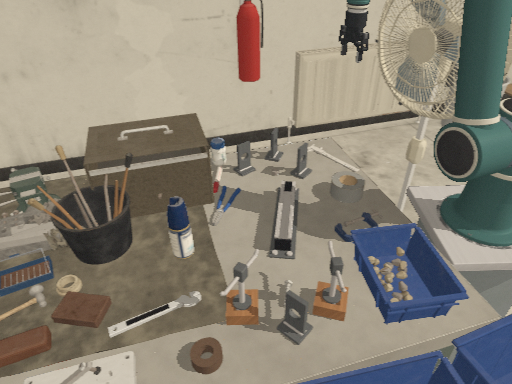

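View pics/top0.png

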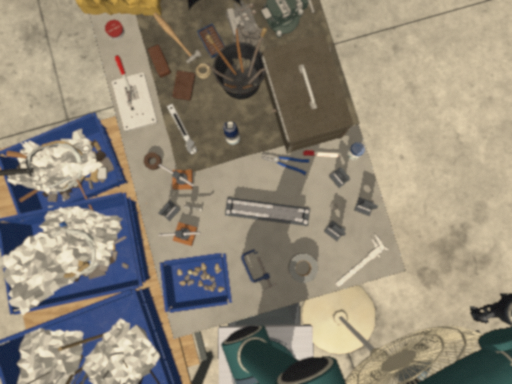

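The side view shows the strut (285,217), two hooks on orange blocks (241,285) and (333,280), a pad eye between them (295,317), three more pad eyes at (243,158), (274,145), (302,160), the spray can at (180,225) and the flux bottle at (218,152). The top view shows the same objects, with the strut at (267,210).

```bash
cat > h.py <<'E'
import numpy as np,cv2
from scipy.spatial.transform import Rotation as Ro
from rig import r
def cam(n):
    c=r.camera_info(n); return c,Ro.from_euler('xyz',c['orientation']).as_matrix(),np.array(c['origin'])
def cloud(n,d):
    c,R,o=cam(n); v,u=np.mgrid[0:384,0:512]
    P=np.stack([(u-c['cx'])/c['fx']*d,(v-c['cy'])/c['fy']*d,d],-1)@R.T+o
    P[d<=0]=np.nan; return P
def proj(n,X):
    c,R,o=cam(n); q=(np.atleast_2d(X)-o)@R; return np.c_[c['cx']+c['fx']*q[:,0]/q[:,2],c['cy']+c['fy']*q[:,1]/q[:,2]]
E
python3 - <<'E'
from h import *
pics=[]
for n in("side","top"):
    d=np.load(f"{n}0.npy");P=cloud(n,d)
    m=np.abs(P[...,2])<.015
    q=P[m]; q=q[(q[:,0]>.4)&(q[:,0]<.8)&(np.abs(q[:,1])<.3)]
    A=np.c_[q[:,:2],np.ones(len(q))]; print(n,np.linalg.lstsq(A,q[:,2],rcond=None)[0], np.median(q[:,2]), q[:,2].std())
    Q=np.nan_to_num(P.reshape(-1,3),nan=9)
    for nm,(u0,v0,u1,v1) in dict(side=dict(strut=(270,180,305,255),hookA=(218,250,262,330),hookB=(310,240,352,320),padm=(275,290,315,345),p1=(230,138,258,180),p2=(264,125,285,163),p3=(288,138,315,180)),top=dict(strut=(220,190,315,230),hA=(165,165,200,195),hB=(165,220,205,245),padm=(155,198,185,222),p1=(325,160,350,190),p2=(322,205,347,240),p3=(355,182,378,217)))[n].items():
        w=P[v0:v1,u0:u1].reshape(-1,3); w=w[w[:,2]>.015]
        print(nm,len(w),np.round(np.median(w,0),3),np.round(np.nanpercentile(w,2,axis=0),3),np.round(np.nanpercentile(w,98,axis=0),3))
for n in("side","top"):
    for nm in("hook","pad","strut","spray_can","flux_bottle"):
        k={"hook":"hook_1","pad":"pad_1"}.get(nm,nm)
        print(n,nm,[(round(a['score'],2),[int(x) for x in a['extent']]) for a in r.look_for(n,k)][:6])
a=cv2.imread("pics/side0.png");b=cv2.imread("pics/top0.png")
c1=cv2.resize(a[225:345,215:365],None,fx=2.6,fy=2.6,interpolation=2);c2=cv2.resize(a[120:255,215:335],(390,int(135*3.25)),interpolation=2)
H=max(len(c1),len(c2));cv=np.zeros((H,c1.shape[1]+c2.shape[1],3),np.uint8);cv[:len(c1),:c1.shape[1]]=c1;cv[:len(c2),c1.shape[1]:]=c2
print(cv.shape);cv2.imwrite("pics/c1.png",cv)
E
```

```text
side [ 0.00789598 -0.00058505 -0.00301654] 0.0007618869577692422 0.003321595584114702
strut 657 [0.541 0.028 0.046] [ 0.506 -0.137  0.017] [0.573 0.109 0.049]
hookA 1407 [0.654 0.282 0.033] [0.622 0.234 0.017] [0.686 0.322 0.138]
hookB 1315 [0.468 0.274 0.033] [0.435 0.214 0.018] [0.501 0.316 0.138]
padm 722 [0.548 0.325 0.067] [0.506 0.288 0.017] [0.567 0.34  0.101]
p1 311 [ 0.652 -0.263  0.064] [ 0.631 -0.279  0.017] [ 0.671 -0.25   0.1  ]
p2 183 [ 0.551 -0.334  0.065] [ 0.536 -0.369  0.018] [ 0.562 -0.325  0.101]
p3 251 [ 0.469 -0.236  0.061] [ 0.451 -0.259  0.017] [ 0.485 -0.223  0.101]
top [ 0.00571276  0.00021202 -0.00216997] 0.0008673612337843917 0.004358655967330584
strut 498 [ 0.534 -0.016  0.046] [ 0.503 -0.136  0.017] [0.57  0.103 0.053]
hA 395 [0.647 0.269 0.033] [0.62  0.231 0.022] [0.683 0.307 0.139]
hB 417 [0.464 0.261 0.033] [0.433 0.216 0.023] [0.498 0.305 0.139]
padm 121 [0.546 0.319 0.082] [0.528 0.303 0.018] [0.565 0.335 0.103]
p1 122 [ 0.649 -0.266  0.083] [ 0.63  -0.281  0.017] [ 0.666 -0.251  0.105]
p2 101 [ 0.466 -0.241  0.092] [ 0.45  -0.263  0.016] [ 0.539 -0.225  0.104]
p3 114 [ 0.546 -0.347  0.084] [ 0.534 -0.37   0.018] [ 0.559 -0.328  0.105]
side hook [(0.86, [319, 242, 340, 306]), (0.79, [221, 249, 256, 311])]
side pad [(0.79, [290, 139, 308, 179]), (0.75, [279, 290, 313, 348]), (0.63, [267, 126, 283, 162])]
side strut [(0.97, [267, 181, 303, 260])]
side spray_can [(0.57, [164, 196, 193, 261])]
side flux_bottle [(0.85, [211, 136, 224, 167]), (0.44, [266, 126, 282, 163]), (0.32, [220, 252, 257, 308])]
top hook [(0.78, [157, 228, 198, 240]), (0.63, [162, 164, 193, 188])]
top pad [(0.75, [329, 166, 347, 190]), (0.55, [352, 199, 380, 216]), (0.5, [326, 216, 345, 238]), (0.49, [153, 203, 178, 217])]
top strut [(0.83, [225, 199, 311, 225]), (0.33, [327, 169, 348, 187])]
top spray_can []
top flux_bottle [(0.62, [346, 140, 364, 163]), (0.39, [161, 228, 195, 241])]
(438, 780, 3)
```

View pics/c1.png

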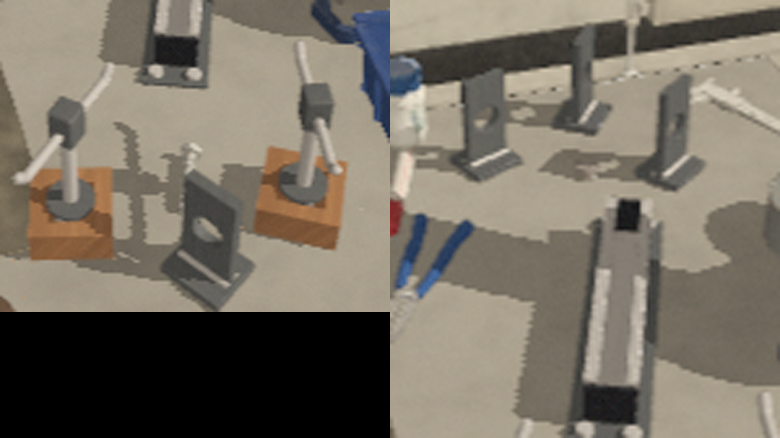

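```bash
cat >> h.py <<'E'
from scipy.optimize import least_squares
def box(p,c,s):
    q=np.abs(p-np.array(c))-np.array(s)/2; return np.linalg.norm(np.maximum(q,0),axis=1)+np.minimum(q.max(1),0)
def cyl(p,rad,z0,z1):
    q=np.c_[np.hypot(p[:,0],p[:,1])-rad,np.abs(p[:,2]-(z0+z1)/2)-(z1-z0)/2]; return np.linalg.norm(np.maximum(q,0),axis=1)+np.minimum(q.max(1),0)
def seg(p,a,b,rad):
    a=np.array(a);b=np.array(b);t=np.clip((p-a)@(b-a)/((b-a)@(b-a)),0,1); return np.linalg.norm(p-a-t[:,None]*(b-a),axis=1)-rad
def pad_sdf(p): return np.minimum(box(p,(0,0,.004),(.05,.056,.008)),box(p,(0,0,.05),(.01,.046,.1)))
def hook_sdf(p):
    d=[box(p,(0,0,.092),(.022,.022,.032)),cyl(p,.006,0,.1),cyl(p,.02,0,.005),seg(p,(-.054,0,.088),(.054,0,.088),.004)]
    for s in(-1,1): d.append(seg(p,(s*.054,0,.088),(s*.062,0,.096),.004))
    return np.min(d,0)
def park_sdf(p): return box(p,(0,0,.015),(.066,.066,.03))
def strut_sdf(p): return box(p,(0,0,.0235),(.041,.24,.047))
def fit(Q,sdf,x0,z0=0.,rad=.075,zmin=.012,yaws=None,fz=False,tol=.02):
    w=Q[(np.hypot(Q[:,0]-x0[0],Q[:,1]-x0[1])<rad)&(Q[:,2]>zmin)&(Q[:,2]<.2)]
    best=None
    def f(v):
        c,s=np.cos(v[2]),np.sin(v[2]); e=w-np.array([v[0],v[1],z0+v[3]*fz])
        return np.clip(sdf(np.c_[c*e[:,0]+s*e[:,1],-s*e[:,0]+c*e[:,1],e[:,2]]),-tol,tol)
    for y in (np.arange(0,np.pi,np.pi/8) if yaws is None else yaws):
        o=least_squares(f,[x0[0],x0[1],y,0],loss='soft_l1',f_scale=.002,x_scale=[.01,.01,.1,.01])
        if best is None or o.cost<best.cost: best=o
    v=best.x; v[2]=(v[2]+np.pi/2)%np.pi-np.pi/2
    return v,np.median(np.abs(best.fun)),len(w)
def clouds(S): return {n:(lambda q:q[~np.isnan(q[:,0])])(cloud(n,np.load(f"{n}{S}.npy")).reshape(-1,3)) for n in("side","top")}
def snap(S):
    for n in("side","top"):
        p,d=r.get_image(n); cv2.imwrite(f"pics/{n}{S}.png",p[:,:,::-1]); np.save(f"{n}{S}.npy",d)
E
python3 - <<'E'
from h import *
C=clouds(0); C['both']=np.r_[C['side'],C['top']]
O=dict(strut=(strut_sdf,(.537,-.016),0,.13,.02),park1=(park_sdf,(.654,.272),0,.05,.015),park2=(park_sdf,(.468,.264),0,.05,.015),
h1=(hook_sdf,(.652,.272),.03,.075,.037),h2=(hook_sdf,(.466,.264),.03,.075,.037),
pA=(pad_sdf,(.547,.32),0,.05,.012),pB=(pad_sdf,(.65,-.265),0,.05,.012),pC=(pad_sdf,(.548,-.34),0,.05,.012),pD=(pad_sdf,(.467,-.24),0,.05,.012))
for k,(s,x,z,rad,zm) in O.items():
    for n in C:
        v,e,c=fit(C[n],s,x,z,rad,zm,fz=True); print(k,n,np.round(v*[1000,1000,57.3,1000],1),round(e*1000,1),c)
E
```

```text
strut side [ 5.381e+02 -1.320e+01 -8.700e+00  1.000e-01] 0.8 621
strut top [536.3 -17.   -8.6   0.6] 1.7 477
strut both [ 5.373e+02 -1.360e+01 -8.800e+00  2.000e-01] 1.2 1098
park1 side [ 6.543e+02  2.750e+02 -3.000e-01  1.100e+00] 2.6 1343
park1 top [6.548e+02 2.752e+02 1.000e-01 1.800e+00] 3.8 387
park1 both [654.1 275.   89.7   1.2] 2.9 1730
park2 side [465.7 265.9  72.6   1.1] 2.7 1257
park2 top [466.5 265.5 -17.1   1.1] 3.6 413
park2 both [465.8 265.9 -17.5   1.1] 2.9 1670
h1 side [ 6.538e+02  2.750e+02  5.790e+01 -1.000e-01] 0.5 527
h1 top [652.5 273.9  58.5   2.6] 1.3 159
h1 both [6.537e+02 2.749e+02 5.770e+01 3.000e-01] 0.6 686
h2 side [465.9 265.9 -88.6  -0. ] 0.5 493
h2 top [465.  265.8 -89.5   1.8] 1.2 168
h2 both [ 4.659e+02  2.659e+02 -8.860e+01  3.000e-01] 0.6 661
pA side [ 5.479e+02  3.214e+02  4.740e+01 -1.000e-01] 0.5 727
pA top [547.4 320.9  48.1   4.6] 0.6 138
pA both [5.478e+02 3.213e+02 4.740e+01 4.000e-01] 0.5 865
pB side [ 6.511e+02 -2.684e+02 -5.190e+01  2.000e-01] 1.0 319
pB top [ 648.3 -270.1  -51.7    5. ] 0.9 139
pB both [ 650.9 -268.4  -52.2    5.2] 1.0 458
pC side [ 549.3 -349.4  -21.5    0.6] 0.7 190
pC top [ 547.4 -350.1  -23.4    4.6] 0.6 134
pC both [ 548.6 -349.6  -23.1    4.6] 1.0 324
pD side [ 468.1 -245.   -37.5    0.6] 0.7 260
pD top [ 466.8 -245.1  -38.1    3. ] 0.6 108
pD both [ 467.7 -245.   -37.8    2.2] 0.9 368
```

```bash
cat >> h.py <<'E'
def down(yaw): return Ro.from_euler('xyz',[np.pi,0,np.radians(yaw)])
def plan(*T):
    s=r.state(); R0=Ro.from_euler('xyz',s['ee_rot']); p0=np.array(s['tcp_pos'])
    print('now',np.round(p0*1000,1),'yaw',round(np.degrees(s['ee_rot'][2]),1),'q',np.round(np.degrees(s['q'])),'t',round(s['clock'],1),'open',round(s['opening'],3),'gf',round(s['grasp_force'],1),'F',np.round(s['ft_force'],1))
    for x,y,z,yaw in T:
        d=R0.inv().apply(np.array([x,y,z])-p0)/.75; w=(R0.inv()*down(yaw)).as_rotvec(degrees=True)/120
        print((x,y,z,yaw),'->',[list(map(float,np.round(d,4))),list(map(float,np.round(w,4)))])
E
python3 - <<'E'
from h import *
C=clouds(0); Q=np.r_[C['side'],C['top']]
print('     '+' '.join(f'{y:5.2f}' for y in np.arange(.5,-.75,-.1)))
for x in np.arange(1.0,.05,-.1):
    row=[]
    for y in np.arange(.5,-.75,-.1):
        w=Q[(abs(Q[:,0]-x)<.05)&(abs(Q[:,1]-y)<.05)]; row.append(f'{np.percentile(w[:,2],99):5.2f}' if len(w)>5 else '  -  ')
    print(f'{x:4.1f}',' '.join(row))
for n,(a,b) in dict(can=(C['side'],(168,200,190,258)),flux=(C['side'],(212,140,224,164))).items():
    P=cloud('side',np.load('side0.npy'))[b[1]:b[3],b[0]:b[2]].reshape(-1,3); print(n,np.round(np.nanmedian(P,0),3),np.round(np.nanmax(P,0),3))
plan((.5,-.2,.32,80),(.4659,.2659,.22,91.4))
E
```

```text
0.50  0.40  0.30  0.20  0.10  0.00 -0.10 -0.20 -0.30 -0.40 -0.50 -0.60 -0.70
 1.0  0.10  0.04  0.04  0.22  0.16  0.20  0.22  0.21  0.01   -   -0.78 -0.78 -0.78
 0.9  0.07  0.10  0.03  0.01  0.20  0.24  0.22  0.22  0.20   -     -   -0.79 -0.78
 0.8  0.02  0.02  0.01  0.01  0.17  0.01  0.20  0.21  0.20  0.01   -   -0.78 -0.78
 0.7  0.02  0.03  0.14  0.03  0.01  0.01  0.20  0.02  0.10  0.01   -   -0.78 -0.78
 0.6  0.05  0.01  0.14  0.12  0.05  0.05  0.01  0.01  0.10  0.01   -   -0.79 -0.78
 0.5  0.07  0.05  0.14  0.13  0.05  0.05  0.05  0.10  0.10  0.10   -     -   -0.78
 0.4  0.08  0.05  0.09  0.09  0.09  0.02  0.05  0.05  0.01  0.01  0.01   -   -0.78
 0.3  0.10  0.10  0.09  0.04  0.09  0.02  0.05  0.05  0.01  0.01  0.67  0.44  0.35
 0.2  0.11  0.12  0.09  0.09  0.40  0.78  0.80  0.00  0.71  0.70  0.67  0.44 -0.78
 0.1  0.20  0.13  0.13  0.00  0.40  0.54  0.01  0.44  0.49  0.49  0.46 -0.55 -0.79
can [0.799 0.119 0.088] [0.858 0.128 0.167]
flux [ 0.734 -0.3    0.053] [ 0.757 -0.292  0.088]
now [ 253.4 -625.6  239.3] yaw 22.0 q [-70.  15.  92.   0.  73.  -2.] t 0.6 open 1.009 gf 0.0 F [-0.4  0.1 -0.1]
(0.5, -0.2, 0.32, 80) -> [[0.5178, -0.4026, -0.1076], [0.0, 0.0, -0.483]]
(0.4659, 0.2659, 0.22, 91.4) -> [[0.7088, -0.9955, 0.0257], [0.0, 0.0, -0.578]]
```

>>> send_rows --moves '[[[0.5178,-0.4026,-0.1076],[0,0,-0.483],0],[[0.5178,-0.4026,-0.1076],[0,0,-0.483],0],[[0.5178,-0.4026,-0.1076],[0,0,-0.483],0],[[0.5178,-0.4026,-0.1076],[0,0,-0.483],0],[[0.5178,-0.4026,-0.1076],[0,0,-0.483],0],[[0.5178,-0.4026,-0.1076],[0,0,-0.483],0],[[0.5178,-0.4026,-0.1076],[0,0,-0.483],0]]' --force 40

```text
clock: 1.48
tcp_pos: [0.4705, -0.2503, 0.3109]
ee_rot: [3.141, 0.0, 1.397]
ft_force: [1.7, -0.6, 0.5]
opening: 1.001
grasp_force: 0.0
```

```bash
python3 -c "
from h import *
plan((.4659,.2659,.22,91.4),(.4659,.2659,.114,91.4))"
```

```text
now [ 470.5 -250.3  310.9] yaw 80.0 q [-31.  -3. 104.  -0.  79. -21.] t 1.5 open 1.001 gf 0.0 F [ 1.7 -0.6  0.5]
(0.4659, 0.2659, 0.22, 91.4) -> [[0.6769, -0.1254, 0.1207], [0.0005, 0.0003, -0.0948]]
(0.4659, 0.2659, 0.114, 91.4) -> [[0.6769, -0.1255, 0.2621], [0.0005, 0.0003, -0.0948]]
```

>>> send_rows --moves '[[[0.6769,-0.1254,0.1207],[0,0,-0.095],0],[[0.6769,-0.1254,0.1207],[0,0,-0.095],0],[[0.6769,-0.1254,0.1207],[0,0,-0.095],0],[[0.6769,-0.1254,0.1207],[0,0,-0.095],0],[[0.6769,-0.1254,0.1207],[0,0,-0.095],0],[[0.6769,-0.1254,0.1207],[0,0,-0.095],0],[[0.6769,-0.1254,0.1207],[0,0,-0.095],0],[[0.6769,-0.1254,0.1207],[0,0,-0.095],0],[[0.6769,-0.1254,0.1207],[0,0,-0.095],0],[[0.6769,-0.1254,0.1207],[0,0,-0.095],0]]'

```text
clock: 2.72
tcp_pos: [0.4647, 0.2658, 0.2191]
ee_rot: [-3.141, 0.0, 1.599]
ft_force: [0.2, -0.5, -0.8]
opening: 1.0
grasp_force: 0.0
```

```bash
python3 -c "
from h import *
plan((.4659,.2659,.16,91.4),(.4659,.2659,.114,91.4))"
```

```text
now [464.7 265.8 219.1] yaw 91.6 q [ 27.   1. 110.   0.  69.  26.] t 2.7 open 1.0 gf 0.0 F [ 0.2 -0.5 -0.8]
(0.4659, 0.2659, 0.16, 91.4) -> [[0.0002, 0.0017, 0.0788], [-0.0004, 0.0002, 0.0016]]
(0.4659, 0.2659, 0.114, 91.4) -> [[0.0002, 0.0018, 0.1401], [-0.0004, 0.0002, 0.0016]]
```

>>> send_rows --moves '[[[0.0002,0.0017,0.07],[0,0,0.0016],0],[[0.0002,0.0017,0.11],[0,0,0.0016],0],[[0.0002,0.0017,0.14],[0,0,0.0016],0],[[0.0002,0.0017,0.14],[0,0,0.0016],0],[[0.0002,0.0017,0.14],[0,0,0.0016],1],[[0.0002,0.0017,0.14],[0,0,0.0016],1],[[0.0002,0.0017,0.14],[0,0,0.0016],1],[[0.0002,0.0017,0.14],[0,0,0.0016],1],[[0.0002,0.0017,0.14],[0,0,0.0016],1],[[0.0002,0.0017,0.14],[0,0,0.0016],1]]'

```text
clock: 3.98
tcp_pos: [0.4672, 0.2647, 0.1155]
ee_rot: [3.14, -0.001, 1.592]
ft_force: [-0.7, -1.1, 5.2]
opening: 0.247
grasp_force: 45.2
```

```bash
python3 -c "
from h import *
plan((.4659,.2659,.114,91.4),(.4659,.2659,.2,91.4))"
```

```text
now [467.2 264.7 115.5] yaw 91.2 q [ 27.   7. 116.  -0.  57.  26.] t 4.0 open 0.247 gf 45.2 F [-0.7 -1.1  5.2]
(0.4659, 0.2659, 0.114, 91.4) -> [[0.0017, -0.0017, 0.0019], [0.0007, -0.0002, -0.0014]]
(0.4659, 0.2659, 0.2, 91.4) -> [[0.0017, -0.0015, -0.1127], [0.0007, -0.0002, -0.0014]]
```

```bash
python3 -c "
from h import *
plan((.4659,.2659,.24,91.4),(.529,-.0689,.24,81.25),(.529,-.0689,.165,81.25))"
```

```text
now [467.2 264.7 115.5] yaw 91.2 q [ 27.   7. 116.  -0.  57.  26.] t 4.0 open 0.247 gf 45.2 F [-0.7 -1.1  5.2]
(0.4659, 0.2659, 0.24, 91.4) -> [[0.0017, -0.0015, -0.1661], [0.0007, -0.0002, -0.0014]]
(0.529, -0.0689, 0.24, 81.25) -> [[-0.4464, 0.0731, -0.1662], [0.0007, -0.0003, 0.0831]]
(0.529, -0.0689, 0.165, 81.25) -> [[-0.4464, 0.0729, -0.0662], [0.0007, -0.0003, 0.0831]]
```

>>> send_rows --moves '[[[0,0,-0.05],[0,0,0],1],[[0,0,-0.11],[0,0,0],1],[[0,0,-0.166],[0,0,0],1],[[-0.08,0.012,-0.166],[0,0,0.03],1],[[-0.16,0.025,-0.166],[0,0,0.06],1],[[-0.24,0.04,-0.166],[0,0,0.083],1],[[-0.32,0.055,-0.166],[0,0,0.083],1],[[-0.39,0.065,-0.166],[0,0,0.083],1],[[-0.4464,0.073,-0.14],[0,0,0.083],1],[[-0.4464,0.073,-0.14],[0,0,0.083],1]]'

```text
clock: 5.22
tcp_pos: [0.5265, -0.0715, 0.2164]
ee_rot: [-3.136, 0.0, 1.414]
ft_force: [0.5, -0.2, -2.4]
opening: 0.256
grasp_force: 43.8
```

```bash
cat >> h.py <<'E'
def hookfit(S,x0,z0,yaw,names=("side","top")):
    C=clouds(S)
    for n in names:
        for k,s,x,z,rad,zm,y in(("strut",strut_sdf,(.537,-.015),0,.13,.02,None),("hook",hook_sdf,x0,z0,.07,z0-.004,[np.radians(yaw)])):
            Q=C[n]
            if k=="strut": Q=Q[Q[:,2]<.06]
            else: Q=Q[Q[:,2]<z0+.098]
            v,e,c=fit(Q,s,x,z,rad,zm,fz=True,yaws=y); print(k,n,np.round(v*[1000,1000,57.3,1000],1),round(e*1000,2),c)
            if k=="strut": S0=v
            else:
                a=S0[2]; d=v[:2]-S0[:2]; print('  in slot: x %.1f y %.1f yaw %.1f z %.1f'%(1e3*(np.cos(a)*d[0]+np.sin(a)*d[1]),1e3*(-np.sin(a)*d[0]+np.cos(a)*d[1]),np.degrees(v[2]-a),1e3*(z0+v[3]-.047)))
E
python3 - <<'E'
from h import *
snap(1); p=r.state()['tcp_pos']; hookfit(1,p[:2],p[2]-.0855,81)
plan((.529,-.0689,.155,81.25))
a=cv2.imread("pics/side1.png"); cv2.imwrite("pics/c2.png",cv2.resize(a[100:270,200:370],None,fx=3,fy=3,interpolation=2))
E
```

```text
strut side [ 5.377e+02 -1.310e+01 -8.700e+00  1.000e-01] 0.9 622
hook side [527.  -69.8 -55.5  -1.4] 0.6 179
  in slot: x -2.0 y -57.6 yaw -46.8 z 84.2
strut top [536.9 -15.4  -8.3   0.8] 1.45 246
hook top [527.3 -69.   81.    0. ] nan 0
  in slot: x -1.7 y -54.4 yaw 89.3 z 85.6
now [527.3 -69.  218.1] yaw 81.2 q [-10.   1. 111.   0.  69.  -1.] t 5.3 open 0.255 gf 43.8 F [ 1.1  0.5 -2.6]
(0.529, -0.0689, 0.155, 81.25) -> [[0.0004, 0.0024, 0.0842], [-0.0015, -0.0004, -0.0007]]
  return _methods._mean(a, axis=axis, dtype=dtype,
  ret = ret.dtype.type(ret / rcount)
```

View pics/c2.png

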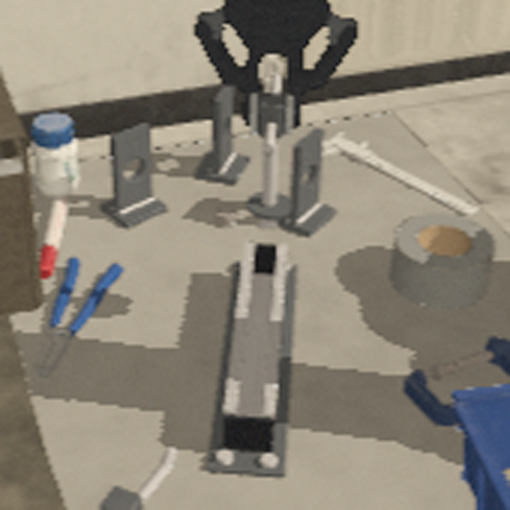

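>>> send_rows --moves '[[[0.0004,0.0029,0.04],[-0.0015,0,-0.0007],1],[[0.0004,0.0029,0.0842],[-0.0015,0,-0.0007],1],[[0.0004,0.0029,0.0842],[-0.0015,0,-0.0007],1],[[0.0004,0.0029,0.0842],[-0.0015,0,-0.0007],1]]'

```text
clock: 5.82
tcp_pos: [0.5312, -0.0683, 0.1576]
ee_rot: [3.137, -0.0, 1.421]
ft_force: [0.6, -0.5, -2.5]
opening: 0.251
grasp_force: 43.8
```

```bash
sed -i 's/Q=Q\[Q\[:,2\]<z0+.098\]/Q=Q[Q[:,2]<z0+.07]/; s/hook_sdf,x0,z0,.07,z0-.004/hook_sdf,x0,z0,.03,z0-.004/' h.py
python3 - <<'E'
from h import *
snap(2); p=r.state()['tcp_pos']; hookfit(2,p[:2],p[2]-.0855,81,("side",))
plan((.5294,-.0689,.1325,81.25))
E
```

```text
strut side [538.3 -12.5  -8.4   0. ] 0.79 530
hook side [532.5 -66.4 -56.9  -0.7] 0.67 160
  in slot: x 2.2 y -54.2 yaw -48.5 z 25.4
now [532.  -68.9 158.5] yaw 81.4 q [-10.   4. 114.   0.  62.  -1.] t 5.9 open 0.248 gf 43.8 F [-0.1 -0.3 -1.6]
(0.5294, -0.0689, 0.1325, 81.25) -> [[-0.0006, -0.0037, 0.0347], [0.0031, -0.0, 0.0012]]
```

```bash
cat >> h.py <<'E'
def avg(n=6):
    L=[]
    for i in range(n):
        r.get_image("side"); s=r.state(); L.append(np.r_[s['tcp_pos']*1000,np.degrees(s['ee_rot'][2])])
    L=np.array(L); print('avg',np.round(L.mean(0),2),'sd',np.round(L.std(0),2)); return L.mean(0)
E
python3 - <<'E'
from h import *
avg(); snap(3); p=r.state()['tcp_pos']; hookfit(3,p[:2],p[2]-.0855,81,("side",))
E
```

```text
avg [531.44 -69.21 157.78  81.35] sd [0.37 0.09 0.49 0.01]
strut side [ 5.381e+02 -1.240e+01 -8.600e+00  2.000e-01] 0.77 536
hook side [532.  -67.8 -52.    0.7] 0.68 159
  in slot: x 2.3 y -55.8 yaw -43.4 z 24.9
```

>>> send_rows --moves '[[[0,-0.003,0],[0,0,0],1],[[0,-0.003,0.005],[0,0,0],1],[[0,-0.003,0.01],[0,0,0],1],[[0,-0.003,0.016],[0,0,0],1],[[0,-0.003,0.016],[0,0,0],1],[[0,-0.003,0.016],[0,0,0],1]]'

```text
clock: 7.08
tcp_pos: [0.5284, -0.0689, 0.1444]
ee_rot: [3.139, 0.0, 1.42]
ft_force: [-0.6, -0.2, -2.2]
opening: 0.251
grasp_force: 43.9
```

```bash
python3 - <<'E'
from h import *
p=avg(4); snap(4); hookfit(4,p[:2]/1000,p[2]/1000-.0855,81,("side",)); plan()
E
```

```text
avg [528.57 -68.89 144.59  81.34] sd [0.02 0.01 0.04 0.  ]
strut side [ 5.384e+02 -1.260e+01 -8.100e+00  2.000e-01] 0.83 559
hook side [ 5.298e+02 -6.730e+01  4.080e+01  1.000e-01] 0.66 162
  in slot: x -0.8 y -55.4 yaw 49.0 z 12.2
now [528.5 -68.9 144.6] yaw 81.3 q [-10.   4. 115.   0.  61.  -1.] t 7.4 open 0.248 gf 43.9 F [ 0.2 -0.9 -1.9]
```

>>> send_rows --moves '[[[0,0.0003,0.004],[0,0,0],1],[[0,0.0003,0.008],[0,0,0],1],[[0,0.0003,0.012],[0,0,0],1],[[0,0.0003,0.015],[0,0,0],1],[[0,0.0003,0.0165],[0,0,0],1],[[0,0.0003,0.0165],[0,0,0],1]]'

```text
clock: 8.12
tcp_pos: [0.5286, -0.0689, 0.1326]
ee_rot: [3.139, 0.0, 1.42]
ft_force: [-3.1, 0.3, 3.0]
opening: 0.254
grasp_force: 44.5
```

```bash
python3 - <<'E'
from h import *
p=avg(3); snap(5); hookfit(5,p[:2]/1000,p[2]/1000-.0855,81,("side",)); plan()
E
```

```text
avg [528.6  -68.91 132.6   81.34] sd [0.01 0.01 0.01 0.  ]
strut side [538.2 -13.   -8.2   0.8] 1.08 658
hook side [ 5.297e+02 -6.760e+01  5.680e+01  2.000e-01] 1.0 196
  in slot: x -0.7 y -55.3 yaw 65.0 z 0.3
now [528.6 -68.9 132.6] yaw 81.3 q [-10.   5. 116.   0.  59.  -1.] t 8.4 open 0.25 gf 44.9 F [-3.1  1.   5.5]
```

>>> send_rows --moves '[[[0,0.0004,-0.0003],[0,0,-0.075],1],[[0,0.0004,-0.0003],[0,0,-0.15],1],[[0,0.0004,-0.0003],[0,0,-0.225],1],[[0,0.0004,-0.0003],[0,0,-0.3],1],[[0,0.0004,-0.0003],[0,0,-0.375],1],[[0,0.0004,-0.0003],[0,0,-0.45],1],[[0,0.0004,-0.0003],[0,0,-0.525],1],[[0,0.0004,-0.0003],[0,0,-0.6],1],[[0,0.0004,-0.0003],[0,0,-0.675],1],[[0,0.0004,-0.0003],[0,0,-0.75],1]]'

```text
clock: 9.62
tcp_pos: [0.5303, -0.0685, 0.1327]
ee_rot: [3.14, 0.006, 2.995]
ft_force: [1.0, 2.2, 1.3]
opening: 0.249
grasp_force: 44.3
```

```bash
python3 - <<'E'
from h import *
p=avg(4); snap(6); hookfit(6,p[:2]/1000,p[2]/1000-.0855,171,("side",)); plan()
E
```

```text
avg [530.11 -68.74 132.7  171.39] sd [0.1  0.12 0.01 0.29]
strut side [538.2 -12.9  -8.2   0.8] 1.15 655
hook side [ 5.293e+02 -6.890e+01  2.000e-01 -1.000e-01] 0.96 212
  in slot: x -0.8 y -56.7 yaw 8.4 z 0.1
now [529.9 -68.9 132.7] yaw 171.2 q [-10.   5. 116.   0.  59. -91.] t 9.9 open 0.25 gf 44.3 F [2.7 1.9 2.5]
```

>>> send_rows --moves '[[[0,0,0],[0,0,0],0.5],[[0,0,0],[0,0,0],0.4],[[0,0,0],[0,0,0],0.3],[[0,0,-0.03],[0,0,0],0.3],[[0,0,-0.07],[0,0,0],0],[[0,0,-0.13],[0,0,0],0],[[0,0,-0.19],[0,0,0],0],[[0,0,-0.19],[0,0,0],0]]'

```text
clock: 10.92
tcp_pos: [0.5311, -0.0695, 0.2799]
ee_rot: [-3.141, 0.012, 2.99]
ft_force: [0.2, -0.9, -0.1]
opening: 1.001
grasp_force: 0.0
```

```bash
python3 - <<'E'
from h import *
snap(7); C=clouds(7)
for n in C:
    v,e,c=fit(C[n],hook_sdf,(.529,-.069),.047,.075,.055,fz=True); print(n,np.round(v*[1000,1000,57.3,1000],1),round(e*1000,1),c)
p=avg(3); plan((.6537,.2749,.24,57.7),(.6537,.2749,.114,57.7))
E
```

```text
side [529.4 -69.7  -8.8   0.6] 0.8 331
top [522.9 -67.2  -8.2   4.5] 1.1 35
avg [527.52 -68.76 273.08 171.33] sd [0.18 0.05 0.39 0.  ]
now [527.3 -68.7 272.7] yaw 171.3 q [-10.  -2. 107.   0.  75. -91.] t 11.2 open 1.003 gf 0.0 F [-0.   0.3  0.5]
(0.6537, 0.2749, 0.24, 57.7) -> [[-0.0976, 0.4783, 0.0436], [-0.0002, -0.0002, 0.947]]
(0.6537, 0.2749, 0.114, 57.7) -> [[-0.0976, 0.4783, 0.2116], [-0.0002, -0.0002, 0.947]]
```

>>> send_rows --moves '[[[-0.0976,0.4783,0.0436],[0,0,0.947],0],[[-0.0976,0.4783,0.0436],[0,0,0.947],0],[[-0.0976,0.4783,0.0436],[0,0,0.947],0],[[-0.0976,0.4783,0.0436],[0,0,0.947],0],[[-0.0976,0.4783,0.0436],[0,0,0.947],0],[[-0.0976,0.4783,0.0436],[0,0,0.947],0],[[-0.0976,0.4783,0.0436],[0,0,0.947],0],[[-0.0976,0.4783,0.0436],[0,0,0.947],0],[[-0.0976,0.4783,0.0436],[0,0,0.947],0],[[-0.0976,0.4783,0.0436],[0,0,0.947],0]]'

```text
clock: 12.42
tcp_pos: [0.654, 0.2745, 0.2397]
ee_rot: [3.141, 0.002, 1.144]
ft_force: [0.2, 0.4, -0.2]
opening: 0.996
grasp_force: 0.0
```

```bash
python3 - <<'E'
from h import *
p=avg(4); plan((.6537,.2749,.24,57.7),(.6537,.2749,.115,57.7))
E
```

```text
avg [654.2  274.44 240.15  65.82] sd [0.14 0.03 0.35 0.35]
now [654.4 274.5 240.6] yaw 66.1 q [21. 19. 87. -0. 74. 45.] t 12.6 open 1.0 gf 0.0 F [ 0.1  0.7 -0.1]
(0.6537, 0.2749, 0.24, 57.7) -> [[0.0002, -0.0011, 0.0009], [0.0006, 0.0004, 0.07]]
(0.6537, 0.2749, 0.115, 57.7) -> [[0.0003, -0.0013, 0.1675], [0.0006, 0.0004, 0.07]]
```

>>> send_rows --moves '[[[0.0002,-0.0011,0.0],[0,0,0.07],0],[[0.0002,-0.0011,0.06],[0,0,0.07],0],[[0.0003,-0.0012,0.12],[0,0,0.07],0],[[0.0003,-0.0012,0.15],[0,0,0.07],0],[[0.0003,-0.0012,0.167],[0,0,0.07],0],[[0.0003,-0.0012,0.167],[0,0,0.07],1],[[0.0003,-0.0012,0.167],[0,0,0.07],1],[[0.0003,-0.0012,0.167],[0,0,0.07],1],[[0.0003,-0.0012,0.167],[0,0,0.07],1],[[0.0003,-0.0012,0.167],[0,0,0.07],1]]'

```text
clock: 13.88
tcp_pos: [0.6556, 0.2756, 0.1187]
ee_rot: [3.137, -0.003, 1.004]
ft_force: [-0.5, -0.1, 4.9]
opening: 0.249
grasp_force: 41.7
```

```bash
python3 - <<'E'
from h import *
p=avg(3); plan((.6537,.2749,.26,57.7),(.545,.0415,.26,81.35),(.545,.0415,.157,81.35))
E
```

```text
avg [655.55 275.6  118.71  57.5 ] sd [0.01 0.01 0.01 0.  ]
now [655.6 275.6 118.7] yaw 57.5 q [21. 24. 94. -0. 62. 53.] t 14.0 open 0.247 gf 41.8 F [0.1 0.3 5.2]
(0.6537, 0.2749, 0.26, 57.7) -> [[-0.0015, -0.0008, -0.1884], [0.0021, -0.0016, -0.0016]]
(0.545, 0.0415, 0.26, 81.35) -> [[-0.3418, 0.0442, -0.1893], [0.0024, -0.0011, -0.1987]]
(0.545, 0.0415, 0.157, 81.35) -> [[-0.3423, 0.0436, -0.052], [0.0024, -0.0011, -0.1987]]
```

>>> send_rows --moves '[[[0,0,-0.06],[0,0,0],1],[[0,0,-0.13],[0,0,0],1],[[0,0,-0.16],[0,0,0],1],[[-0.08,0.01,-0.16],[0,0,-0.06],1],[[-0.16,0.02,-0.16],[0,0,-0.13],1],[[-0.24,0.03,-0.15],[0,0,-0.1987],1],[[-0.31,0.04,-0.12],[0,0,-0.1987],1],[[-0.3413,0.0452,-0.07],[0,0,-0.1987],1],[[-0.3413,0.0452,-0.055],[0,0,-0.1987],1],[[-0.3413,0.0452,-0.055],[0,0,-0.1987],1]]'

```text
clock: 15.28
tcp_pos: [0.5451, 0.0416, 0.157]
ee_rot: [3.141, -0.0, 1.419]
ft_force: [-0.7, -0.2, 0.1]
opening: 0.252
grasp_force: 40.4
```

```bash
python3 - <<'E'
from h import *
avg(8);p=avg(3); snap(8); hookfit(8,p[:2]/1000,p[2]/1000-.0887,81,("side",)); plan((.5464,.0415,.14,81.35))
E
```

```text
avg [546.8   41.98 159.22  81.41] sd [0.38 0.16 0.41 0.02]
avg [545.9   41.44 158.51  81.37] sd [0.12 0.08 0.13 0.01]
strut side [538.5 -12.3  -8.4   0.6] 0.97 481
hook side [546.4  39.7 -26.8  -0. ] 0.61 191
  in slot: x 0.3 y 52.6 yaw -18.4 z 22.8
now [545.6  41.2 158.2] yaw 81.4 q [  2.   5. 113.  -0.  62.  10.] t 15.9 open 0.25 gf 40.4 F [-0.3  0.5 -1.8]
(0.5464, 0.0415, 0.14, 81.35) -> [[0.0005, 0.0009, 0.0242], [0.0015, -0.0, 0.0]]
```

>>> send_rows --moves '[[[0,0,0.006],[0,0,0],1],[[0,0,0.01],[0,0,0],1],[[0,0,0.014],[0,0,0],1],[[0,0,0.017],[0,0,0],1],[[0,0,0.02],[0,0,0],1],[[0,0,0.022],[0,0,0],1],[[0,0,0.024],[0,0,0],1],[[0,0,0.026],[0,0,0],1],[[0,0,0.028],[0,0,0],1],[[0,0,0.0295],[0,0,0],1]]'

```text
clock: 17.18
tcp_pos: [0.5456, 0.0411, 0.1359]
ee_rot: [3.138, 0.0, 1.42]
ft_force: [0.2, 0.0, -0.8]
opening: 0.25
grasp_force: 40.4
```

```bash
python3 - <<'E'
from h import *
avg(3);p=avg(3); snap(9); hookfit(9,p[:2]/1000,p[2]/1000-.0887,81,("side",)); plan((.5464,.0415,.14,81.35))
E
```

```text
avg [545.66  41.14 135.93  81.35] sd [0.01 0.01 0.04 0.  ]
avg [545.66  41.12 135.95  81.34] sd [0.01 0.01 0.01 0.  ]
strut side [538.1 -12.5  -8.    1.3] 1.4 558
hook side [546.   40.    5.9  -0. ] 0.8 234
  in slot: x 0.5 y 53.1 yaw 14.0 z 0.2
now [545.6  41.1 136. ] yaw 81.3 q [  2.   6. 114.  -0.  60.  10.] t 17.6 open 0.249 gf 40.5 F [-0.4  0.2 -2.3]
(0.5464, 0.0415, 0.14, 81.35) -> [[0.0006, 0.0009, -0.0054], [0.0015, -0.0, -0.0]]
```

Inside the slot with no side force, about 0.3 mm above seating. Turn it 90° and then let go.

>>> send_rows --moves '[[[0,0,0.0003],[0,0,-0.075],1],[[0,0,0.0003],[0,0,-0.15],1],[[0,0,0.0003],[0,0,-0.225],1],[[0,0,0.0003],[0,0,-0.3],1],[[0,0,0.0003],[0,0,-0.375],1],[[0,0,0.0003],[0,0,-0.45],1],[[0,0,0.0003],[0,0,-0.525],1],[[0,0,0.0003],[0,0,-0.6],1],[[0,0,0.0003],[0,0,-0.675],1],[[0,0,0.0003],[0,0,-0.75],1]]'

```text
clock: 18.82
tcp_pos: [0.5456, 0.0408, 0.1359]
ee_rot: [-3.141, 0.003, 2.996]
ft_force: [-0.8, -0.8, -0.8]
opening: 0.252
grasp_force: 40.6
```

>>> send_rows --moves '[[[0,0,0],[0,0,0],1],[[0,0,0],[0,0,0],1],[[0,0,0],[0,0,0],0.5],[[0,0,0],[0,0,0],0.4],[[0,0,0],[0,0,0],0.3],[[0,0,-0.03],[0,0,0],0.3],[[0,0,-0.07],[0,0,0],0.2],[[0,0,-0.13],[0,0,0],0],[[0,0,-0.19],[0,0,0],0],[[0,0,-0.19],[0,0,0],0]]'

```text
clock: 20.08
tcp_pos: [0.5481, 0.0414, 0.2837]
ee_rot: [3.14, 0.013, 2.99]
ft_force: [-1.0, -0.1, 0.1]
opening: 1.001
grasp_force: 0.0
```

```bash
cat >> h.py <<'E'
def hooks(S):
    C=clouds(S)
    for k,x in dict(h2=(.529,-.069),h1=(.546,.04)).items():
        for n in C:
            v,e,c=fit(C[n],hook_sdf,x,.047,.072,.055,fz=True); print(k,n,np.round(v*[1000,1000,57.3,1000],1),round(e*1000,1),c)
PADS=dict(pA=(.5478,.3213),pB=(.651,-.2685),pC=(.5492,-.3495),pD=(.468,-.245))
def pads(S,P=PADS,rad=.055):
    C=clouds(S)
    for k,x in P.items():
        for n in C:
            v,e,c=fit(C[n],pad_sdf,x,0,rad,.012,fz=(n=='top')); print(k,n,np.round(v*[1000,1000,57.3,1000],1),round(e*1000,1),c)
E
python3 - <<'E'
from h import *
snap(10); hooks(10); pads(10); plan()
E
```

```text
h2 side [ 5.293e+02 -6.960e+01 -8.300e+00  3.000e-01] 0.8 289
h2 top [526.3 -69.2  -9.7   2.1] 1.3 142
h1 side [ 5.473e+02  3.990e+01 -9.300e+00  1.000e-01] 0.7 390
h1 top [ 5.45e+02  3.80e+01 -9.60e+00  2.00e-01] 1.2 33
pA side [547.8 321.4  47.3   0. ] 0.5 739
pA top [547.8 320.6  48.6   4. ] 0.7 135
pB side [ 651.7 -268.1  -52.9    0. ] 1.1 320
pB top [ 650.3 -268.4  -52.3    5.2] 0.6 141
pC side [ 549.1 -349.8  -21.     0. ] 0.7 191
pC top [ 547.4 -350.1  -22.     5. ] 0.8 129
pD side [ 468.6 -244.4  -37.2    0. ] 0.7 236
pD top [ 466.7 -245.6  -37.     3.5] 0.7 115
now [545.4  41.2 278.6] yaw 171.3 q [  2.  -0. 105.  -0.  75. -80.] t 20.2 open 0.996 gf 0.0 F [-0.6 -0.2 -0.3]
```

```bash
python3 - <<'E'
from h import *
C=clouds(10); Q=np.r_[C['side'],C['top']]
for y in np.arange(-.3,.05,.05):
    w=Q[(abs(Q[:,1]-y)<.025)&(Q[:,2]>.12)&(Q[:,2]<.26)&(Q[:,0]>.62)&(Q[:,0]<1)]; print(round(y,2),len(w),np.round(w[:,0].min(),3) if len(w) else '',np.round(np.percentile(w[:,2],98),3) if len(w) else '')
p=avg(2); plan((.5478,.3211,.26,137.3))
E
```

```text
-0.3 31 0.784 0.202
-0.25 1102 0.771 0.204
-0.2 1809 0.758 0.205
-0.15 2237 0.744 0.223
-0.1 2733 0.734 0.205
-0.05 2749 0.762 0.203
-0.0 607 0.897 0.239
avg [544.44  41.19 276.87 171.34] sd [0.21 0.01 0.39 0.  ]
now [544.2  41.2 276.5] yaw 171.3 q [  2.  -0. 105.  -0.  75. -80.] t 20.3 open 0.996 gf 0.0 F [ 0.5 -0.1 -0.5]
(0.5478, 0.3211, 0.26, 137.3) -> [[0.0515, 0.3697, 0.0218], [-0.0002, 0.0002, 0.2837]]
```

>>> send_rows --moves '[[[0.0515,0.3697,0.0218],[0,0,0.2837],0],[[0.0515,0.3697,0.0218],[0,0,0.2837],0],[[0.0515,0.3697,0.0218],[0,0,0.2837],0],[[0.0515,0.3697,0.0218],[0,0,0.2837],0],[[0.0515,0.3697,0.0218],[0,0,0.2837],0],[[0.0515,0.3697,0.0218],[0,0,0.2837],0],[[0.0515,0.3697,0.08],[0,0,0.2837],0],[[0.0515,0.3697,0.1],[0,0,0.2837],0],[[0.0515,0.3697,0.1],[0,0,0.2837],0],[[0.0515,0.3697,0.1],[0,0,0.2837],0]]'

```text
clock: 21.52
tcp_pos: [0.5498, 0.3208, 0.2044]
ee_rot: [3.138, 0.003, 2.396]
ft_force: [-0.8, 0.4, 0.1]
opening: 0.999
grasp_force: 0.0
```

```bash
python3 - <<'E'
from h import *
avg(5); snap(11); pads(11,dict(pA=PADS['pA'])); plan((.5478,.3211,.0825,137.3))
E
```

```text
avg [549.93 321.25 204.85 137.28] sd [0.16 0.09 0.2  0.01]
pA side [547.9 321.4  47.6   0. ] 0.5 743
pA top [547.9 321.1  45.5   4.8] 0.7 80
now [549.3 321.2 203.9] yaw 137.3 q [ 28.  12.  99.  -0.  68. -19.] t 21.9 open 1.002 gf 0.0 F [ 0.9 -0.3 -0.1]
(0.5478, 0.3211, 0.0825, 137.3) -> [[0.0019, -0.002, 0.1619], [0.0014, 0.0015, -0.0]]
```

>>> send_rows --moves '[[[0.0012,-0.0013,0.06],[0,0,0],0],[[0.0012,-0.0013,0.11],[0,0,0],0],[[0.0012,-0.0013,0.145],[0,0,0],0],[[0.0012,-0.0013,0.162],[0,0,0],0],[[0.0012,-0.0013,0.162],[0,0,0],0.6],[[0.0012,-0.0013,0.162],[0,0,0],1],[[0.0012,-0.0013,0.162],[0,0,0],1],[[0.0012,-0.0013,0.162],[0,0,0],1],[[0.0012,-0.0013,0.162],[0,0,0],1],[[0.0012,-0.0013,0.162],[0,0,0],1]]' --force 50

```text
clock: 23.12
tcp_pos: [0.5485, 0.3211, 0.0827]
ee_rot: [3.139, 0.003, 2.396]
ft_force: [-1.0, -1.1, 5.1]
opening: 0.098
grasp_force: 49.9
```

```bash
python3 - <<'E'
from h import *
p=avg(3)
# h1 frame: origin (.547,.0395), +x dir yaw -9
a=np.radians(-8.8); u=np.array([np.cos(a),np.sin(a)]); h=np.array([.5472,.0396])
for s in(.1,.09,.06,.038): print(s,h+s*u)
q=h+.1*u
plan((.5478,.3211,.25,137.3),(q[0],q[1],.25,81.2),(q[0],q[1],.17,81.2))
E
```

```text
avg [548.49 321.09  82.66 137.3 ] sd [0.02 0.01 0.01 0.  ]
0.1 [0.64602284 0.02430142]
0.09 [0.63614055 0.02583127]
0.06 [0.6064937  0.03042085]
0.038 [0.58475268 0.03378654]
now [548.5 321.1  82.7] yaw 137.3 q [ 28.  19. 105.  -0.  56. -19.] t 23.3 open 0.104 gf 49.9 F [-1.5 -1.4  5.4]
(0.5478, 0.3211, 0.25, 137.3) -> [[-0.0, 0.0, -0.2231], [0.0013, 0.0015, 0.0]]
(np.float64(0.6460228381446553), np.float64(0.024301416371596194), 0.25, 81.2) -> [[-0.3646, -0.202, -0.2226], [0.0019, 0.0007, 0.4675]]
(np.float64(0.6460228381446553), np.float64(0.024301416371596194), 0.17, 81.2) -> [[-0.3643, -0.2023, -0.1159], [0.0019, 0.0007, 0.4675]]
```

>>> send_rows --moves '[[[0,0,-0.05],[0,0,0],1],[[0,0,-0.12],[0,0,0],1],[[0,0,-0.19],[0,0,0],1],[[-0.03,-0.02,-0.2226],[0,0,0.06],1],[[-0.09,-0.05,-0.2226],[0,0,0.14],1],[[-0.15,-0.09,-0.2226],[0,0,0.22],1],[[-0.22,-0.12,-0.2226],[0,0,0.3],1],[[-0.28,-0.155,-0.2226],[0,0,0.38],1],[[-0.33,-0.185,-0.2226],[0,0,0.44],1],[[-0.3646,-0.202,-0.2226],[0,0,0.4675],1]]'

```text
clock: 24.52
tcp_pos: [0.6456, 0.022, 0.2479]
ee_rot: [3.14, 0.0, 1.413]
ft_force: [-0.1, -0.5, -2.1]
opening: 0.108
grasp_force: 49.2
```

>>> send_rows --moves '[[[0,0,0.04],[0,0,0],1],[[0,0,0.08],[0,0,0],1],[[0,0,0.1],[0,0,0],1],[[0,0,0.108],[0,0,0],1],[[0,0,0.108],[0,0,0],1],[[0,0,0.108],[0,0,0],1]]'

```text
clock: 25.28
tcp_pos: [0.647, 0.0244, 0.1696]
ee_rot: [3.136, -0.0, 1.417]
ft_force: [0.1, 0.3, -2.2]
opening: 0.104
grasp_force: 49.1
```

```bash
cat >> h.py <<'E'
def lug_sdf(p): return np.minimum(box(p,(0,0,.004),(.05,.056,.008)),box(p,(0,0,.035),(.01,.046,.07)))
def held(S,p,zoff,yaw,off=(0,0)):
    C=clouds(S); z0=p[2]/1000-zoff
    Q=C['side']; Q=Q[Q[:,2]<z0+.066]
    v,e,c=fit(Q,lug_sdf,p[:2]/1000,z0,.04,z0-.005,yaws=[np.radians(yaw)],fz=True,tol=.006)
    print('held pad',np.round(v*[1000,1000,57.3,1000],1),'eye z',round((z0+v[3]+.054)*1000,1),round(e*1000,2),c); return v
def rel(h,pt):
    a=np.radians(h[2]); d=np.array(pt[:2])-h[:2]; print('in hook: x %.1f y %.1f'%(d@[np.cos(a),np.sin(a)],d@[-np.sin(a),np.cos(a)]))
E
python3 - <<'E'
from h import *
avg(4);p=avg(3); snap(12); hooks(12); v=held(12,p,.0827,-9); rel([547.2,39.6,-8.8],v[:2]*1000); rel([547.2,39.6,-8.8],p); plan()
a=cv2.imread("pics/side12.png"); cv2.imwrite("pics/c3.png",cv2.resize(a[110:260,200:350],None,fx=3.6,fy=3.6,interpolation=2))
E
```

```text
avg [646.76  24.29 169.32  81.21] sd [0.17 0.03 0.21 0.  ]
avg [646.25  24.22 168.56  81.2 ] sd [0.1  0.02 0.15 0.  ]
h2 side [ 5.291e+02 -6.970e+01 -9.000e+00  1.000e-01] 0.8 290
h2 top [528.2 -69.8  -8.2   1. ] 1.1 137
h1 side [ 5.473e+02  3.980e+01 -8.700e+00  2.000e-01] 0.6 392
h1 top [551.2  36.3  -6.7   1.5] 1.5 69
held pad [647.5  25.6  -7.2  -0. ] eye z 139.8 0.68 384
in hook: x 101.3 y 1.5
in hook: x 100.2 y -0.0
now [646.   24.2 168.2] yaw 81.2 q [ -0.  15. 100.  -0.  65.   9.] t 25.7 open 0.105 gf 49.1 F [ 0.3  0.4 -0.7]
```

View pics/c3.png

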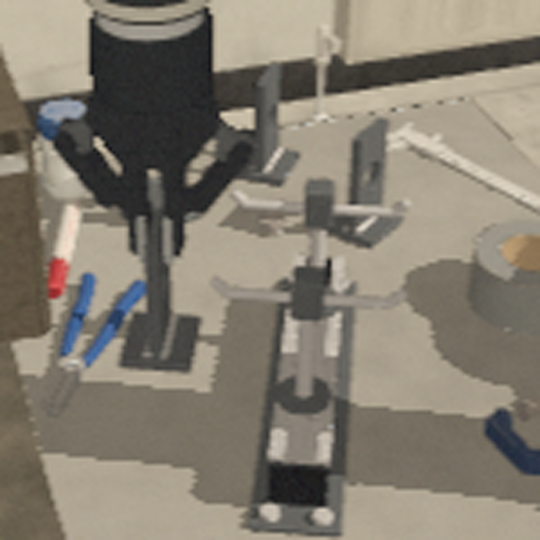

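>>> send_rows --moves '[[[-0.001,-0.015,0],[0,0,0],1],[[-0.001,-0.03,0],[0,0,0],1],[[-0.001,-0.045,0],[0,0,0],1],[[-0.001,-0.06,0],[0,0,0],1],[[-0.001,-0.072,0],[0,0,0],1],[[-0.001,-0.0833,0],[0,0,0],1],[[-0.001,-0.0833,0.006],[0,0,0],1],[[-0.001,-0.0833,0.012],[0,0,0],1],[[-0.001,-0.0833,0.016],[0,0,0],1],[[-0.001,-0.0833,0.016],[0,0,0],1]]'

```text
clock: 26.98
tcp_pos: [0.5841, 0.0329, 0.1551]
ee_rot: [3.139, 0.0, 1.417]
ft_force: [-0.4, -0.4, -2.0]
opening: 0.108
grasp_force: 49.2
```

```bash
python3 - <<'E'
from h import *
avg(3);p=avg(3); snap(13); v=held(13,p,.0827,-9); rel([547.2,39.6,-8.8],v[:2]*1000); rel([547.2,39.6,-8.8],p); plan()
E
```

```text
avg [584.31  32.95 155.64  81.2 ] sd [0.09 0.01 0.18 0.  ]
avg [584.4   33.   155.94  81.2 ] sd [0.03 0.01 0.03 0.  ]
held pad [ 5.853e+02  3.450e+01 -9.100e+00  2.000e-01] eye z 127.5 0.95 472
in hook: x 38.4 y 0.8
in hook: x 37.8 y -0.8
now [584.3  33.  155.9] yaw 81.2 q [  1.   9. 108.  -0.  62.  10.] t 27.4 open 0.103 gf 49.2 F [-0.9  0.1 -2. ]
```

>>> send_rows --moves '[[[0,0,0.002],[0,0,0],1],[[0,0,0.004],[0,0,0],1],[[0,0,0.005],[0,0,0],1],[[0,0,0.005],[0,0,0],1]]'

```text
clock: 27.88
tcp_pos: [0.5852, 0.033, 0.1531]
ee_rot: [3.136, -0.0, 1.417]
ft_force: [1.3, -0.2, 3.9]
opening: 0.11
grasp_force: 49.9
```

```bash
python3 - <<'E'
from h import *
avg(2); plan()
E
```

```text
avg [585.18  32.98 153.13  81.2 ] sd [0.   0.01 0.01 0.  ]
now [585.2  33.  153.1] yaw 81.2 q [  1.   9. 108.  -0.  62.  10.] t 28.0 open 0.103 gf 50.1 F [ 1.9 -0.4  5.1]
```

>>> send_rows --moves '[[[0,0,-0.0008],[0,0,0],0.85],[[0,0,-0.0008],[0,0,0],0.8],[[0,0,-0.0008],[0,0,0],0.78],[[0,0,-0.0008],[0,0,0],0.78],[[0,0,-0.01],[0,0,0],0.78],[[0,0,-0.025],[0,0,0],0.78],[[0,0,-0.05],[0,0,0],0.78],[[0,0,-0.1],[0,0,0],0.5],[[0,0,-0.16],[0,0,0],0],[[0,0,-0.16],[0,0,0],0]]'

```text
clock: 29.22
tcp_pos: [0.5871, 0.0331, 0.2794]
ee_rot: [3.127, -0.002, 1.417]
ft_force: [1.2, 0.3, 0.9]
opening: 0.851
grasp_force: 0.0
```

```bash
python3 - <<'E'
from h import *
snap(14); C=clouds(14); hooks(14)
v,e,c=fit(C['side'],pad_sdf,(.585,.034),.071,.05,.062,yaws=[-.15],fz=True,tol=.006); print(np.round(v*[1000,1000,57.3,1000],1),e*1000,c); rel([547.2,39.6,-8.8],v[:2]*1000)
pads(14,{k:PADS[k] for k in('pB','pC','pD')}); plan((.549,-.35,.26,68.5),(.468,-.245,.26,52.5))
a=cv2.imread("pics/side14.png"); cv2.imwrite("pics/c4.png",cv2.resize(a[110:260,200:350],None,fx=3.6,fy=3.6,interpolation=2))
E
```

```text
h2 side [ 5.293e+02 -6.960e+01 -9.000e+00  4.000e-01] 0.8 300
h2 top [527.  -70.4  -9.6   1.5] 1.2 148
h1 side [558.1  42.5  -3.3   2. ] 11.9 873
h1 top [565.1  17.6 -24.8   4. ] 3.8 77
[589.   33.7  -9.5  -1. ] 1.5192400777613233 781
in hook: x 42.2 y 0.5
pB side [ 651.  -268.4  -51.5    0. ] 1.0 319
pB top [ 650.4 -268.4  -52.6    4.4] 0.8 135
pC side [ 549.3 -349.5  -21.2    0. ] 0.7 189
pC top [ 547.5 -350.2  -21.8    5.7] 0.7 134
pD side [ 468.1 -245.   -37.3    0. ] 0.9 231
pD top [ 466.6 -245.3  -38.1    3.7] 0.6 110
now [584.5  33.1 274.2] yaw 81.2 q [  1.   4. 101.  -0.  75.  10.] t 29.3 open 0.993 gf 0.0 F [ 0.2 -0.2 -1.1]
(0.549, -0.35, 0.26, 68.5) -> [[-0.512, 0.0312, 0.0188], [0.003, -0.0006, 0.1059]]
(0.468, -0.245, 0.26, 52.5) -> [[-0.3902, -0.0969, 0.0181], [0.0029, -0.001, 0.2392]]
```

View pics/c4.png

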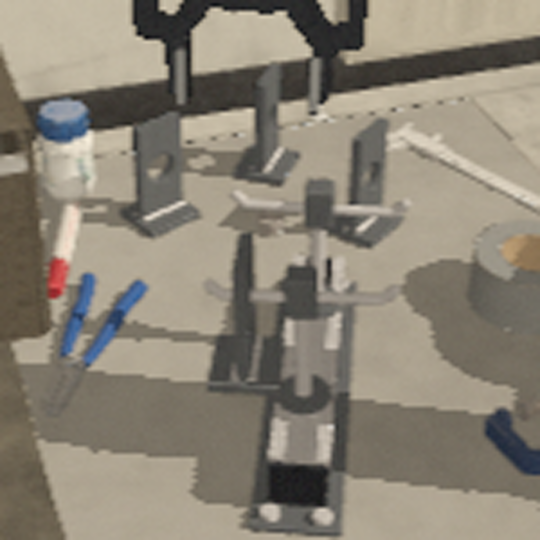

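```bash
python3 -c "
from h import *
plan((.651,-.2684,.24,38))"
```

```text
now [584.5  33.1 274.2] yaw 81.2 q [  1.   4. 101.  -0.  75.  10.] t 29.3 open 0.993 gf 0.0 F [ 0.2 -0.2 -1.1]
(0.651, -0.2684, 0.24, 38) -> [[-0.3837, 0.1488, 0.0463], [0.0028, -0.0014, 0.36]]
```

>>> send_rows --moves '[[[-0.3837,0.1488,0.0],[0,0,0.36],0.4],[[-0.3837,0.1488,0.0],[0,0,0.36],0.4],[[-0.3837,0.1488,0.0],[0,0,0.36],0.4],[[-0.3837,0.1488,0.02],[0,0,0.36],0.4],[[-0.3837,0.1488,0.0463],[0,0,0.36],0.4],[[-0.3837,0.1488,0.0463],[0,0,0.36],0.4],[[-0.3837,0.1488,0.08],[0,0,0.36],0.4],[[-0.3837,0.1488,0.1],[0,0,0.36],0.4],[[-0.3837,0.1488,0.1],[0,0,0.36],0.4],[[-0.3837,0.1488,0.1],[0,0,0.36],0.4]]'

```text
clock: 30.58
tcp_pos: [0.6507, -0.2678, 0.1982]
ee_rot: [3.139, -0.003, 0.664]
ft_force: [0.6, 0.2, -0.0]
opening: 0.602
grasp_force: 0.0
```

```bash
python3 - <<'E'
from h import *
avg(5); snap(15); pads(15,{k:PADS[k] for k in('pB','pC','pD')}); plan((.651,-.2684,.0825,38))
E
```

```text
avg [ 650.96 -268.33  198.79   38.03] sd [0.08 0.14 0.14 0.01]
pB side [ 651.2 -268.3  -52.8    0. ] 1.1 340
pB top [ 648.5 -268.1  -56.6    4.8] 0.4 34
pC side [ 549.5 -349.4  -21.2    0. ] 0.7 189
pC top [ 549.2 -349.5    0.     0. ] nan 0
pD side [ 468.  -244.9  -37.     0. ] 0.9 235
pD top [ 479.5 -242.5   22.5    5.5] 0.0 3
now [ 650.6 -268.5  198.1] yaw 38.0 q [-24.  20.  91.   0.  70.  27.] t 30.9 open 0.6 gf 0.0 F [ 0.5  0.1 -0.4]
(0.651, -0.2684, 0.0825, 38) -> [[0.0001, -0.0002, 0.1541], [0.0015, -0.0012, 0.0]]
  return _methods._mean(a, axis=axis, dtype=dtype,
  ret = ret.dtype.type(ret / rcount)
```

>>> send_rows --moves '[[[0,0,0.05],[0,0,0],0.4],[[0,0,0.1],[0,0,0],0.4],[[0,0,0.135],[0,0,0],0.4],[[0,0,0.1545],[0,0,0],0.4],[[0,0,0.1545],[0,0,0],0.4],[[0,0,0.1545],[0,0,0],1],[[0,0,0.1545],[0,0,0],1],[[0,0,0.1545],[0,0,0],1],[[0,0,0.1545],[0,0,0],1],[[0,0,0.1545],[0,0,0],1]]'

```text
clock: 32.17
tcp_pos: [0.6514, -0.2687, 0.083]
ee_rot: [3.138, -0.003, 0.663]
ft_force: [-0.8, 0.5, 5.5]
opening: 0.108
grasp_force: 54.5
```

```bash
python3 - <<'E'
from h import *
p=avg(3)
a=np.radians(-8.9); u=np.array([np.cos(a),np.sin(a)]); h=np.array([.5292,-.0696]); q=h+.1*u
plan((.651,-.2684,.25,38),(q[0],q[1],.25,81.1),(q[0],q[1],.168,81.1))
E
```

```text
avg [ 651.42 -268.68   83.03   38.  ] sd [0.01 0.01 0.01 0.  ]
now [ 651.4 -268.7   83. ] yaw 38.0 q [-24.  25.  96.   0.  59.  27.] t 32.3 open 0.106 gf 54.5 F [-1.3  1.1  6.1]
(0.651, -0.2684, 0.25, 38) -> [[0.0005, 0.0002, -0.2226], [0.0018, -0.0015, 0.0]]
(np.float64(0.6279959865769389), np.float64(-0.0850710386299468), 0.25, 81.1) -> [[0.1268, -0.2113, -0.223], [0.0023, -0.0007, -0.3592]]
(np.float64(0.6279959865769389), np.float64(-0.0850710386299468), 0.168, 81.1) -> [[0.1265, -0.2117, -0.1137], [0.0023, -0.0007, -0.3592]]
```

>>> send_rows --moves '[[[0,0,-0.05],[0,0,0],1],[[0,0,-0.12],[0,0,0],1],[[0,0,-0.19],[0,0,0],1],[[0.02,-0.03,-0.223],[0.002,0,-0.07],1],[[0.05,-0.09,-0.223],[0.002,0,-0.15],1],[[0.09,-0.15,-0.223],[0.002,0,-0.23],1],[[0.115,-0.19,-0.223],[0.002,0,-0.31],1],[[0.1268,-0.2113,-0.2],[0.002,0,-0.3592],1],[[0.1268,-0.2113,-0.16],[0.002,0,-0.3592],1],[[0.1268,-0.2113,-0.114],[0.002,0,-0.3592],1]]'

```text
clock: 33.58
tcp_pos: [0.6278, -0.0845, 0.1661]
ee_rot: [3.141, -0.001, 1.417]
ft_force: [0.1, -0.6, -2.4]
opening: 0.105
grasp_force: 53.5
```

>>> send_rows --moves '[[[0,0,0],[0,0,0],1],[[0,0,0],[0,0,0],1],[[0,0,0],[0,0,0],1]]'

```text
clock: 33.95
tcp_pos: [0.6292, -0.0854, 0.169]
ee_rot: [3.139, -0.001, 1.415]
ft_force: [0.2, -0.5, -2.0]
opening: 0.107
grasp_force: 53.6
```

```bash
python3 - <<'E'
from h import *
avg(4);p=avg(3); snap(16); hooks(16); v=held(16,p,.083,-9); rel([529.2,-69.6,-8.9],v[:2]*1000); rel([529.2,-69.6,-8.9],p); plan()
E
```

```text
avg [628.77 -85.32 168.57  81.1 ] sd [0.24 0.06 0.34 0.  ]
avg [628.09 -85.15 167.53  81.1 ] sd [0.12 0.04 0.2  0.  ]
h2 side [ 5.295e+02 -6.980e+01 -9.500e+00  3.000e-01] 0.8 301
h2 top [524.9 -67.7 -10.5   2. ] 1.5 63
h1 side [559.5  43.3  -4.2   3.1] 11.1 877
h1 top [581.7  33.1  -9.1  23.7] 7.1 363
held pad [628.5 -86.5  -8.1  -0. ] eye z 138.5 0.68 317
in hook: x 100.8 y -1.4
in hook: x 100.1 y -0.1
now [627.8 -85.1 167. ] yaw 81.1 q [-10.  14. 101.   0.  65.  -1.] t 34.4 open 0.109 gf 53.6 F [-0.1 -0.5 -1.5]
```

>>> send_rows --moves '[[[0.0008,-0.015,0],[0,0,0],1],[[0.0008,-0.03,0],[0,0,0],1],[[0.0008,-0.045,0],[0,0,0],1],[[0.0008,-0.06,0],[0,0,0],1],[[0.0008,-0.072,0],[0,0,0],1],[[0.0008,-0.083,0],[0,0,0],1],[[0.0008,-0.083,0.006],[0,0,0],1],[[0.0008,-0.083,0.012],[0,0,0],1],[[0.0008,-0.083,0.016],[0,0,0],1],[[0.0008,-0.083,0.0185],[0,0,0],1]]'

```text
clock: 35.65
tcp_pos: [0.5674, -0.075, 0.1535]
ee_rot: [3.141, -0.002, 1.416]
ft_force: [1.7, 0.2, 4.0]
opening: 0.106
grasp_force: 54.3
```

```bash
python3 - <<'E'
from h import *
avg(3);p=avg(3); rel([529.2,-69.6,-8.9],p); plan()
E
```

```text
avg [567.23 -74.94 153.58  81.1 ] sd [0.15 0.02 0.04 0.  ]
avg [566.94 -74.89 153.61  81.11] sd [0.04 0.01 0.01 0.  ]
in hook: x 38.1 y 0.6
now [566.9 -74.9 153.6] yaw 81.1 q [-10.   8. 110.   0.  62.  -1.] t 36.0 open 0.107 gf 54.1 F [1.3 0.6 2. ]
```

>>> send_rows --moves '[[[0,0,0],[0,0,0],0.85],[[0,0,0],[0,0,0],0.8],[[0,0,0],[0,0,0],0.78],[[0,0,0],[0,0,0],0.78],[[0,0,-0.01],[0,0,0],0.78],[[0,0,-0.025],[0,0,0],0.78],[[0,0,-0.05],[0,0,0],0.78],[[0,0,-0.1],[0,0,0],0.5],[[0,0,-0.16],[0,0,0],0.3],[[0,0,-0.16],[0,0,0],0]]'

```text
clock: 37.2
tcp_pos: [0.5697, -0.0756, 0.2802]
ee_rot: [3.131, -0.001, 1.416]
ft_force: [-0.1, -0.2, 0.2]
opening: 0.847
grasp_force: 0.0
```

```bash
python3 - <<'E'
from h import *
snap(17); C=clouds(17)
for x in((.568,-.0755),(.588,.0335)):
    v,e,c=fit(C['side'],pad_sdf,x,.071,.045,.062,yaws=[-.15],fz=True,tol=.006); print(np.round(v*[1000,1000,57.3,1000],1),e*1000,c)
pads(17,{k:PADS[k] for k in('pC','pD')}); plan((.468,-.245,.24,52.5))
E
```

```text
[570.8 -76.3  -9.   -0.8] 1.85592310521779 478
[588.9  33.4  -9.6  -1.1] 1.4480777999657601 755
pC side [ 549.1 -349.7  -21.2    0. ] 0.7 167
pC top [ 547.5 -349.9  -21.8    5.5] 0.7 131
pD side [ 468.4 -244.5  -37.3    0. ] 0.8 233
pD top [ 466.5 -245.4  -38.1    4.7] 0.5 119
now [567.1 -75.1 275.1] yaw 81.1 q [-10.   3. 102.   0.  75.  -1.] t 37.3 open 0.994 gf 0.0 F [-0.3 -0.1 -1.1]
(0.468, -0.245, 0.24, 52.5) -> [[-0.2443, -0.0956, 0.0462], [0.001, -0.001, 0.2384]]
```

>>> send_rows --moves '[[[-0.2443,-0.0956,0.0],[0,0,0.2384],0.2],[[-0.2443,-0.0956,0.0],[0,0,0.2384],0.2],[[-0.2443,-0.0956,0.0462],[0,0,0.2384],0.2],[[-0.2443,-0.0956,0.0462],[0,0,0.2384],0.2],[[-0.2443,-0.0956,0.08],[0,0,0.2384],0.2],[[-0.2443,-0.0956,0.1],[0,0,0.2384],0.2],[[-0.2443,-0.0956,0.1],[0,0,0.2384],0.2],[[-0.2443,-0.0956,0.1],[0,0,0.2384],0.2]]'

```text
clock: 38.3
tcp_pos: [0.4679, -0.2445, 0.1984]
ee_rot: [-3.141, -0.001, 0.917]
ft_force: [0.6, 0.3, 0.5]
opening: 0.799
grasp_force: 0.0
```

```bash
python3 - <<'E'
from h import *
avg(5); snap(18); pads(18,{k:PADS[k] for k in('pC','pD')}); plan((.468,-.2448,.0825,52.6))
E
```

```text
avg [ 468.02 -244.81  198.83   52.54] sd [0.13 0.07 0.1  0.01]
pC side [ 549.2 -349.5  -21.5    0. ] 0.7 165
pC top [ 540.3 -362.   -28.     5.3] 0.5 12
pD side [ 468.4 -244.4  -38.2    0. ] 0.8 234
pD top [ 466.7 -245.7  -37.3    4.4] 0.6 76
now [ 467.5 -244.9  198.3] yaw 52.5 q [-30.   1. 112.   0.  67.   7.] t 38.6 open 0.803 gf 0.0 F [-0.2 -0.3  0.3]
(0.468, -0.2448, 0.0825, 52.6) -> [[0.0003, 0.0006, 0.1544], [-0.0002, -0.0005, -0.0008]]
```

>>> send_rows --moves '[[[0.0002,0,0.05],[0,0,0],0.2],[[0.0002,0,0.1],[0,0,0],0.2],[[0.0002,0,0.135],[0,0,0],0.2],[[0.0002,0,0.1545],[0,0,0],0.2],[[0.0002,0,0.1545],[0,0,0],0.4],[[0.0002,0,0.1545],[0,0,0],1],[[0.0002,0,0.1545],[0,0,0],1],[[0.0002,0,0.1545],[0,0,0],1],[[0.0002,0,0.1545],[0,0,0],1],[[0.0002,0,0.1545],[0,0,0],1]]'

```text
clock: 39.9
tcp_pos: [0.468, -0.2449, 0.0832]
ee_rot: [3.141, -0.001, 0.916]
ft_force: [-1.5, 0.6, 5.9]
opening: 0.106
grasp_force: 54.5
```

```bash
python3 - <<'E'
from h import *
p=avg(3)
a=np.radians(-8.9); u=np.array([np.cos(a),np.sin(a)]); h=np.array([.5292,-.0696]); q=h-.1*u; print(q)
plan((q[0],q[1],.25,81.1),(q[0],q[1],.168,81.1))
E
```

```text
avg [ 468.04 -244.93   83.15   52.5 ] sd [0.01 0.01 0.01 0.  ]
[ 0.43040401 -0.05412896]
now [ 468.  -244.9   83.2] yaw 52.5 q [-30.   8. 118.   0.  54.   7.] t 40.0 open 0.106 gf 54.5 F [-0.5  1.1  5.4]
(np.float64(0.4304040134230611), np.float64(-0.054128961370053186), 0.25, 81.1) -> [[0.1716, -0.1945, -0.2224], [0.0004, -0.0005, -0.2383]]
(np.float64(0.4304040134230611), np.float64(-0.054128961370053186), 0.168, 81.1) -> [[0.1714, -0.1946, -0.113], [0.0004, -0.0005, -0.2383]]
```

>>> send_rows --moves '[[[0,0,-0.05],[0,0,0],1],[[0,0,-0.12],[0,0,0],1],[[0,0,-0.19],[0,0,0],1],[[0.04,-0.045,-0.222],[0,0,-0.06],1],[[0.09,-0.1,-0.222],[0,0,-0.13],1],[[0.14,-0.155,-0.222],[0,0,-0.19],1],[[0.1716,-0.1945,-0.21],[0,0,-0.2383],1],[[0.1716,-0.1945,-0.16],[0,0,-0.2383],1],[[0.1716,-0.1945,-0.1125],[0,0,-0.2383],1],[[0.1716,-0.1945,-0.1125],[0,0,-0.2383],1]]'

```text
clock: 41.3
tcp_pos: [0.4264, -0.0529, 0.1631]
ee_rot: [-3.133, -0.002, 1.416]
ft_force: [-1.2, 0.4, -1.4]
opening: 0.105
grasp_force: 53.4
```

>>> send_rows --moves '[[[0,0,0],[0,0,0],1],[[0,0,0],[0,0,0],1],[[0,0,0],[0,0,0],1],[[0,0,0],[0,0,0],1]]'

```text
clock: 41.8
tcp_pos: [0.4304, -0.0539, 0.1674]
ee_rot: [3.141, -0.001, 1.415]
ft_force: [-1.1, 0.7, -2.7]
opening: 0.105
grasp_force: 53.5
```

```bash
python3 - <<'E'
from h import *
p=avg(4); snap(19); hooks(19); v=held(19,p,.0832,-9); rel([529.2,-69.6,-8.9],v[:2]*1000); rel([529.2,-69.6,-8.9],p); plan()
a=cv2.imread("pics/side19.png"); cv2.imwrite("pics/c5.png",cv2.resize(a[110:260,200:350],None,fx=3.6,fy=3.6,interpolation=2))
E
```

```text
avg [430.09 -53.78 166.93  81.09] sd [0.11 0.05 0.16 0.  ]
h2 side [535.7 -67.9  -3.2   2.2] 5.0 561
h2 top [563.7 -74.2  -7.5  22.7] 6.4 346
h1 side [559.7  43.4  -3.5   2.1] 11.0 874
h1 top [580.9  33.1  -9.7  22.6] 7.1 367
held pad [ 4.306e+02 -5.420e+01 -9.300e+00 -1.000e-01] eye z 137.6 0.75 314
in hook: x -99.8 y 0.0
in hook: x -100.4 y 0.3
now [429.9 -53.7 166.6] yaw 81.1 q [-10.  -8. 125.   0.  64.  -2.] t 42.1 open 0.108 gf 53.5 F [-0.4  0.1 -2.4]
```

View pics/c5.png

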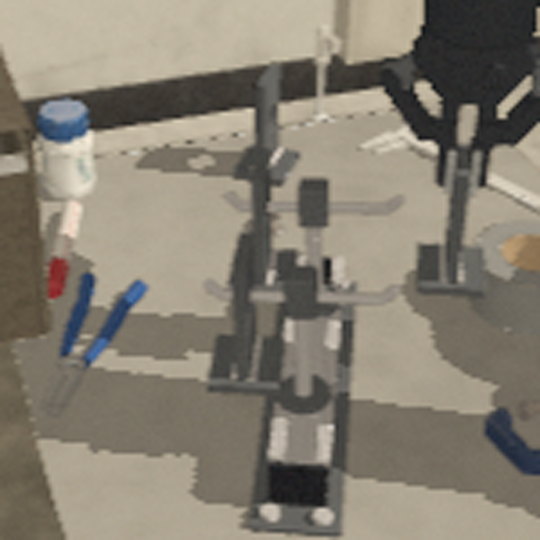

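>>> send_rows --moves '[[[0,0,-0.0047],[0,0,0],1],[[0,0.02,-0.0047],[0,0,0],1],[[0,0.035,-0.0047],[0,0,0],1],[[0,0.05,-0.0047],[0,0,0],1],[[0,0.065,-0.0047],[0,0,0],1],[[0,0.0825,-0.0047],[0,0,0],1],[[0,0.0825,0.004],[0,0,0],1],[[0,0.0825,0.01],[0,0,0],1],[[0,0.0825,0.014],[0,0,0],1],[[0,0.0825,0.0165],[0,0,0],1]]'

```text
clock: 43.35
tcp_pos: [0.4905, -0.0632, 0.1539]
ee_rot: [-3.14, -0.002, 1.415]
ft_force: [-3.5, 0.4, 4.4]
opening: 0.104
grasp_force: 54.3
```

```bash
python3 - <<'E'
from h import *
avg(3);p=avg(2); rel([529.2,-69.6,-8.9],p); snap(20); held(20,p,.0832,-9); plan()
E
```

```text
avg [490.67 -63.21 154.23  81.09] sd [0.23 0.05 0.16 0.  ]
avg [491.12 -63.28 154.51  81.09] sd [0.03 0.01 0.01 0.  ]
in hook: x -38.6 y 0.4
held pad [ 4.919e+02 -6.430e+01 -8.800e+00  2.000e-01] eye z 125.5 1.01 301
now [491.1 -63.3 154.5] yaw 81.1 q [-10.  -0. 119.   0.  62.  -1.] t 43.7 open 0.103 gf 53.9 F [-1.   0.3 -0.3]
```

>>> send_rows --moves '[[[0,0,0.0008],[0,0,0],1],[[0,0,0.0008],[0,0,0],0.85],[[0,0,0.0008],[0,0,0],0.79],[[0,0,0.0008],[0,0,0],0.78],[[0,0,-0.01],[0,0,0],0.78],[[0,0,-0.025],[0,0,0],0.78],[[0,0,-0.05],[0,0,0],0.78],[[0,0,-0.1],[0,0,0],0.5],[[0,0,-0.16],[0,0,0],0.3],[[0,0,-0.16],[0,0,0],0.2]]'

```text
clock: 44.95
tcp_pos: [0.4942, -0.064, 0.2807]
ee_rot: [3.131, -0.001, 1.415]
ft_force: [1.1, 0.2, 0.3]
opening: 0.797
grasp_force: 0.0
```

```bash
python3 - <<'E'
from h import *
snap(21); C=clouds(21)
for x in((.491,-.0632),(.568,-.0755),(.588,.0335)):
    v,e,c=fit(C['side'],pad_sdf,x,.071,.045,.062,yaws=[-.15],fz=True,tol=.006); print(np.round(v*[1000,1000,57.3,1000],1),e*1000,c)
pads(21,{k:PADS[k] for k in('pC',)}); plan((.5485,-.3497,.24,68.6))
E
```

```text
[ 4.92e+02 -6.39e+01 -8.00e+00  2.00e-01] 1.4538672750434856 506
[ 5.671e+02 -7.580e+01 -8.300e+00  1.000e-01] 1.8842639106170707 450
[589.1  33.6  -9.3  -1.1] 1.4000072279107636 755
pC side [ 549.4 -349.2  -21.3    0. ] 0.7 170
pC top [ 547.5 -350.5  -22.7    4.8] 0.6 130
now [491.6 -63.6 275.9] yaw 81.1 q [-10.  -6. 111.   0.  75.  -1.] t 45.0 open 0.795 gf 0.0 F [-0.2  0.4 -1.4]
(0.5485, -0.3497, 0.24, 68.6) -> [[-0.3652, 0.1339, 0.0476], [0.0009, -0.0008, 0.1041]]
```

>>> send_rows --moves '[[[-0.3652,0.1339,0.0],[0,0,0.104],0.2],[[-0.3652,0.1339,0.0],[0,0,0.104],0.2],[[-0.3652,0.1339,0.0],[0,0,0.104],0.2],[[-0.3652,0.1339,0.02],[0,0,0.104],0.2],[[-0.3652,0.1339,0.0476],[0,0,0.104],0.2],[[-0.3652,0.1339,0.08],[0,0,0.104],0.2],[[-0.3652,0.1339,0.1],[0,0,0.104],0.2],[[-0.3652,0.1339,0.1],[0,0,0.104],0.2],[[-0.3652,0.1339,0.1],[0,0,0.104],0.2]]'

```text
clock: 46.18
tcp_pos: [0.5483, -0.3491, 0.1996]
ee_rot: [3.141, -0.001, 1.198]
ft_force: [-0.8, -0.4, 0.4]
opening: 0.802
grasp_force: 0.0
```

```bash
python3 - <<'E'
from h import *
avg(5); snap(22); pads(22,{k:PADS[k] for k in('pC',)}); plan((.549,-.3495,.0825,68.6))
E
```

```text
avg [ 548.61 -349.44  200.32   68.66] sd [0.09 0.08 0.17 0.01]
pC side [ 549.3 -349.3  -20.8    0. ] 0.7 172
pC top [ 547.4 -350.5  -22.2    4.7] 0.6 129
now [ 548.2 -349.5  199.5] yaw 68.6 q [-35.  14.  98.   0.  68. -13.] t 46.5 open 0.801 gf 0.0 F [-0.2  0.7  0. ]
(0.549, -0.3495, 0.0825, 68.6) -> [[0.0002, 0.001, 0.156], [0.0001, -0.0005, 0.0002]]
```

>>> send_rows --moves '[[[0,0.0005,0.05],[0,0,0],0.2],[[0,0.0005,0.1],[0,0,0],0.2],[[0,0.0005,0.135],[0,0,0],0.2],[[0,0.0005,0.156],[0,0,0],0.2],[[0,0.0005,0.156],[0,0,0],0.4],[[0,0.0005,0.156],[0,0,0],1],[[0,0.0005,0.156],[0,0,0],1],[[0,0.0005,0.156],[0,0,0],1],[[0,0.0005,0.156],[0,0,0],1],[[0,0.0005,0.156],[0,0,0],1]]'

```text
clock: 47.78
tcp_pos: [0.5489, -0.35, 0.0832]
ee_rot: [3.14, -0.001, 1.198]
ft_force: [-2.1, -0.0, 6.3]
opening: 0.105
grasp_force: 54.7
```

```bash
python3 - <<'E'
from h import *
p=avg(3)
# re-measure h1 via inner half only (bar -, hub)
C=clouds(21); Q=C['side']; Q=Q[Q[:,0]<.565]
v,e,c=fit(Q,hook_sdf,(.547,.04),.047,.075,.1,fz=True,yaws=[-.15],tol=.01); print(np.round(v*[1000,1000,57.3,1000],1),e*1000,c)
a=np.radians(-9); u=np.array([np.cos(a),np.sin(a)]); h=np.array([.5473,.0398]); q=h-.1*u; print(q)
plan((q[0],q[1],.25,81),(q[0],q[1],.171,81))
E
```

```text
avg [ 548.88 -350.03   83.21   68.61] sd [0.01 0.01 0.   0.  ]
[551.4  39.1  -9.1   1.7] 0.8812028125441416 256
[0.44853117 0.05544345]
now [ 548.9 -350.    83.2] yaw 68.6 q [-35.  20. 103.   0.  57. -13.] t 47.9 open 0.106 gf 54.7 F [-0.6 -0.8  5.7]
(np.float64(0.44853116594048625), np.float64(0.055443446504023094), 0.25, 81) -> [[0.4548, -0.3215, -0.2224], [0.0006, -0.0003, -0.1032]]
(np.float64(0.44853116594048625), np.float64(0.055443446504023094), 0.171, 81) -> [[0.4547, -0.3216, -0.1171], [0.0006, -0.0003, -0.1032]]
```

>>> send_rows --moves '[[[0,0,-0.06],[0,0,0],1],[[0,0,-0.14],[0,0,0],1],[[0,0,-0.22],[0,0,0],1],[[0,0,-0.3],[0,0,0],1],[[0.05,-0.035,-0.302],[0,0,-0.02],1],[[0.11,-0.078,-0.302],[0,0,-0.04],1],[[0.17,-0.12,-0.302],[0,0,-0.06],1],[[0.23,-0.163,-0.302],[0,0,-0.08],1],[[0.29,-0.205,-0.302],[0,0,-0.1],1],[[0.35,-0.2475,-0.302],[0,0,-0.1032],1]]'

```text
clock: 49.18
tcp_pos: [0.4701, -0.036, 0.3081]
ee_rot: [-3.14, -0.002, 1.414]
ft_force: [-0.4, 1.4, -0.6]
opening: 0.105
grasp_force: 53.6
```

```bash
python3 -c "
from h import *
avg(2); plan((.4485,.0554,.31,81),(.4485,.0554,.171,81))"
```

```text
avg [468.75 -31.67 308.18  81.24] sd [0.58 1.56 0.05 0.06]
now [469.3 -33.2 308.2] yaw 81.3 q [ -7. -10. 111.   0.  79.   1.] t 49.3 open 0.101 gf 53.6 F [-0.3 -0.3 -1.5]
(0.4485, 0.0554, 0.31, 81) -> [[0.1126, -0.0453, -0.0018], [-0.0011, -0.0019, 0.0025]]
(0.4485, 0.0554, 0.171, 81) -> [[0.1119, -0.0449, 0.1835], [-0.0011, -0.0019, 0.0025]]
```

>>> send_rows --moves '[[[0.055,-0.022,-0.002],[0,0,0],1],[[0.1126,-0.045,-0.002],[0,0,0],1],[[0.1126,-0.045,-0.002],[0,0,0],1],[[0.1126,-0.045,0.05],[0,0,0],1],[[0.1126,-0.045,0.1],[0,0,0],1],[[0.1126,-0.045,0.15],[0,0,0],1],[[0.1126,-0.045,0.1835],[0,0,0],1],[[0.1126,-0.045,0.1835],[0,0,0],1],[[0.1126,-0.045,0.1835],[0,0,0],1],[[0.1126,-0.045,0.1835],[0,0,0],1]]'

```text
clock: 50.52
tcp_pos: [0.4524, 0.051, 0.173]
ee_rot: [3.139, -0.002, 1.413]
ft_force: [0.4, -0.4, -1.8]
opening: 0.103
grasp_force: 53.5
```

```bash
python3 - <<'E'
from h import *
avg(4); p=avg(4); snap(23); v=held(23,p,.0832,-9); rel([549,39.5,-9],v[:2]*1000); rel([549,39.5,-9],p); plan()
C=clouds(23); Q=C['side']; Q=Q[(Q[:,0]<.565)&(Q[:,0]>.48)]
v,e,c=fit(Q,hook_sdf,(.547,.04),.047,.075,.1,fz=True,yaws=[-.15],tol=.01); print(np.round(v*[1000,1000,57.3,1000],1),e*1000,c)
E
```

```text
avg [451.89  51.17 172.55  81.  ] sd [0.24 0.07 0.26 0.01]
avg [451.19  51.28 171.7   81.01] sd [0.13 0.02 0.18 0.  ]
held pad [ 4.516e+02  5.100e+01 -8.300e+00 -1.000e-01] eye z 142.4 0.69 391
in hook: x -98.0 y -3.9
in hook: x -98.5 y -3.7
now [451.   51.3 171.3] yaw 81.0 q [  3.  -6. 122.   0.  64.  12.] t 51.0 open 0.107 gf 53.5 F [ 0.7  0.5 -1.2]
[551.5  39.2  -9.8   1.8] 0.9838356740686643 257
```

>>> send_rows --moves '[[[0.0055,0,0],[0,0,0],1],[[0.0055,0.02,0],[0,0,0],1],[[0.0055,0.035,0],[0,0,0],1],[[0.0055,0.05,0],[0,0,0],1],[[0.0055,0.065,0],[0,0,0],1],[[0.0055,0.082,0],[0,0,0],1],[[0.0055,0.082,0.006],[0,0,0],1],[[0.0055,0.082,0.012],[0,0,0],1],[[0.0055,0.082,0.018],[0,0,0],1],[[0.0055,0.082,0.0225],[0,0,0],1]]'

```text
clock: 52.28
tcp_pos: [0.5105, 0.0461, 0.1552]
ee_rot: [-3.137, -0.002, 1.414]
ft_force: [-12.7, 2.1, 20.4]
opening: 0.102
grasp_force: 56.7
```

```bash
python3 - <<'E'
from h import *
avg(3);p=avg(2); rel([548,39.6,-9],p); snap(24); held(24,p,.0832,-9); plan()
E
```

```text
avg [510.71  46.16 155.5   81.  ] sd [0.28 0.01 0.2  0.  ]
avg [511.27  46.13 155.88  81.  ] sd [0.07 0.   0.04 0.  ]
in hook: x -37.3 y 0.7
held pad [ 5.118e+02  4.580e+01 -1.010e+01  2.000e-01] eye z 126.9 1.09 455
now [511.3  46.1 155.9] yaw 81.0 q [  2.   2. 116.   0.  62.  11.] t 52.6 open 0.106 gf 55.3 F [-6.7  0.6  9.9]
```

>>> send_rows --moves '[[[0,0,-0.001],[0,0,0],1],[[0,0,-0.001],[0,0,0],1],[[0,0,-0.001],[0,0,0],0.87],[[0,0,-0.001],[0,0,0],0.82],[[0,0,-0.001],[0,0,0],0.79],[[0,0,-0.001],[0,0,0],0.79],[[0,0,-0.012],[0,0,0],0.79],[[0,0,-0.027],[0,0,0],0.78],[[0,0,-0.05],[0,0,0],0.78],[[0,0,-0.1],[0,0,0],0.5]]'

```text
clock: 53.88
tcp_pos: [0.5113, 0.0455, 0.2295]
ee_rot: [-3.138, -0.001, 1.414]
ft_force: [-0.3, -0.2, 0.3]
opening: 0.416
grasp_force: 0.0
```

>>> send_rows --moves '[[[0,0,-0.08],[0,0,0],0.3],[[0,0,-0.1],[0,0,0],0.2],[[0,0,-0.1],[0,0,0],0.2],[[0,0,-0.1],[0,0,0],0.2]]'

```text
clock: 54.38
tcp_pos: [0.5115, 0.0454, 0.3029]
ee_rot: [-3.138, -0.001, 1.414]
ft_force: [-1.3, 0.9, -0.3]
opening: 0.802
grasp_force: 0.0
```

```bash
python3 - <<'E'
from h import *
avg(6); snap(25); C=clouds(25)
for x in((.491,-.0632),(.568,-.0755),(.588,.0335),(.511,.046)):
    v,e,c=fit(C['side'],pad_sdf,x,.071,.045,.062,yaws=[-.15],fz=True,tol=.006); print(np.round(v*[1000,1000,57.3,1000],1),e*1000,c)
plan()
a=cv2.imread("pics/side25.png"); b=cv2.imread("pics/top25.png")
cv2.imwrite("pics/c6.png",np.hstack([cv2.resize(a[130:260,215:345],(546,546),interpolation=2),cv2.resize(b[180:240,215:275],(250,546),interpolation=2)]))
E
```

```text
avg [511.51  45.42 302.54  81.  ] sd [0.25 0.01 0.35 0.  ]
[ 4.909e+02 -6.300e+01 -1.150e+01  2.000e-01] 1.7339449977811747 447
[ 5.672e+02 -7.570e+01 -9.200e+00  1.000e-01] 1.416579970981706 442
[ 5.85e+02  3.39e+01 -8.90e+00  1.00e-01] 1.0482407212392426 700
[511.6  45.6  -9.4  -0. ] 1.3460577533064566 725
now [512.2  45.5 303.7] yaw 81.0 q [  2.  -4. 106.   0.  78.  11.] t 54.8 open 0.799 gf 0.0 F [ 0.4 -0.5  0.8]
```

View pics/c6.png

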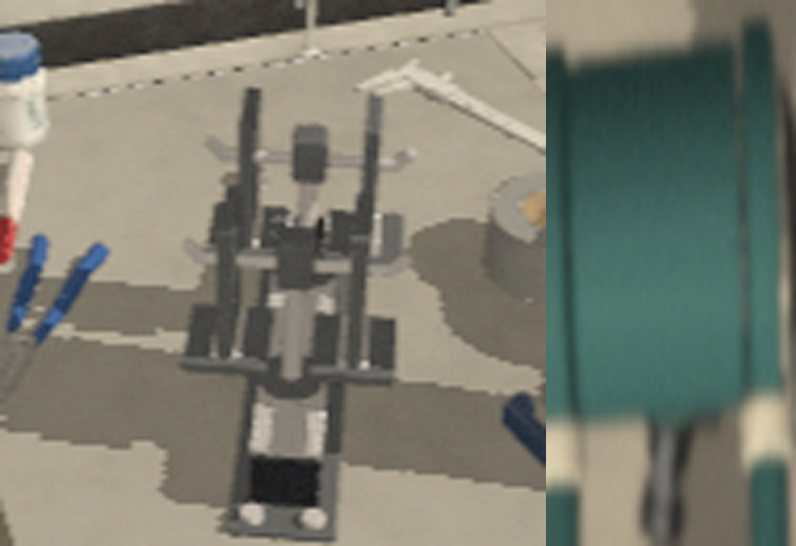

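The view shows all four pad eyes hanging on the four arms (near pair around (230,270) and (350,270), far pair behind them), both hooks upright. The robot is clear of everything.

```bash
python3 -c "
from rig import r
print(r.finish_job())"
```

```text
the job is handed in; nothing more can be done
None
```

I handed the job in at about 55 s on the robot clock: the last pictures show both T-hooks caught square in the slot, all four pad eyes hanging one to an arm, and the arm clear above; the spray can and flux bottle were never touched. No verdict came back.

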